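Turn a tray of drawer knobs back side up with a second tray

TASK

The faces of the six drawer knobs are waxed and dry; now their backs are needed uppermost. Cap the tray of knobs with the empty tray so that the rims seat fully together, turn the closed pair upside down without letting a knob out, and stand it on the bench. Then lift off the emptied tray and lay it flat on the bench beside the other, so that all six knobs lie back side up in the tray that was empty; leave the tools around the work where they are.

Things in the scene. Friction and masses are not known exactly. Their poses are not given: they have to be found in the camera images.
- full_tray_mid (a point): Shallow pale wooden tray, 62 mm wide (its x), 96 long (its y), 20 high from under its four 4 mm rubber feet to its rim, 130 g. This point is its centre, 10 mm above the underside of the feet; z points out of its mouth. Walls 5.5 mm, recess 51 x 85 mm, 8.5 deep, grey felt floor. At the start it stands mouth up and holds the six knobs.
- full_tray_rim (a point): Centre of the pale tray's rim plane (10 mm from its centre along z). The inner edge of the rim is cut back 3.5 mm wide and 6.5 mm deep all round.
- empty_tray_mid (a point): Shallow browner wooden tray, 62 mm wide (its x), 96 long (its y), 20 high from under its four 4 mm rubber feet to its rim, 130 g. This point is its centre, 10 mm above the underside of the feet; z points out of its mouth. Walls 5.5 mm, recess 51 x 85 mm, 8.5 deep, grey felt floor. At the start it is empty and lies mouth down (z down) on its lip, rim 5.5 mm above the bench.
- empty_tray_rim (a point): Centre of the brown tray's rim plane (10 mm from its centre along z). Inside the rim a tapered lip stands 5.5 mm beyond it and drops into the cut-back rim of the pale tray, either end to either end, with 1.3 mm play each way; the taper guides 1 mm more. Seated, the rims meet, the sides are flush and the pair is a block 62 x 96 x 40 mm; only the lip joins it. It can stand on a 62 x 40 mm end.
- knob_1_c (a point): Turned drawer-knob head, disc 20 mm across and 10 mm thick, 12 g, loose in the tray: domed dark walnut face (z points out of it; up at the start), flat pale back with a brass screw insert. In the closed pair the cavity is 17 mm deep: knobs slide but cannot turn over. This point is its centre.
- knob_2_c (a point): Knob 2, the same as knob 1; centre.
- knob_3_c (a point): Knob 3, the same as knob 1; centre.
- knob_4_c (a point): Knob 4, the same as knob 1; centre.
- knob_5_c (a point): Knob 5, the same as knob 1; centre.
- knob_6_c (a point): Knob 6, the same as knob 1; centre.
- try_square: A try square, brown stock and steel blade, 115 x 205 x 17 mm, lying loose near the work; not to be disturbed. Origin at the centre of its underside.
- sanding_block: A paper-wrapped sanding block, 67 x 110 x 33 mm, lying loose near the work; not to be disturbed. Origin at the centre of its underside.
- marking_gauge: A beech marking gauge, 69 x 200 x 42 mm, lying loose near the work; not to be disturbed. Origin at the centre of its underside.
- tape_measure: A yellow and black tape measure, 37 x 85 x 66 mm, lying loose near the work; not to be disturbed. Origin at the centre of its underside.
- pencil: A flat red carpenter's pencil, 14 x 171 x 8 mm, lying loose near the work; not to be disturbed. Origin at the centre of its underside.
There are look-alikes about, which are no part of the job. There is more than one size of the part that bears full_tray_mid; the job needs the larger.

How it is judged:
By the outcome, as a careful person would: the job done as asked, in the order asked, and still so for the second after the job is handed in, with the robot touching nothing.
It also fails if it takes over 72 s, if anything falls off the work surface, if the arm or the gripper's body presses on something with over 40 N, if the wrist force passes 120 N, or if a joint passes its speed limit or range.

ROBOT

A 6-joint arm with a two-finger parallel gripper is mounted at the origin on a cart in front of the work surface, level with it; the furniture and walls round the work are solid. World frame = base frame: x ahead of the robot, y to its left, z up, the work surface at z = 0. Lengths are in m, angles in rad, forces in N, time in s.
With the tool pointing down it reaches from about 0.3 to 0.875 m from the base axis. Payload 6.4 kg.
Tool frame: the origin (TCP) lies midway between the tips of the shut fingers; the grasp point (between the pads) lies 19 mm behind it (ctrl.pinch_z is the distance from the TCP to the grasp point, in m); z points along the fingers, y is the line along which they close (so a half turn about z gives the same grasp; the last joint's range is limited). The gripper opens to 85 mm and grips with 20 to 120 N. Pads are 22 mm wide; open, the fingers measure 114 mm over their backs; the gripper's body (76 mm by 85 mm) begins 54 mm behind the grasp point. The pads swing forward as they close: fully open they stand 13 mm farther back than shut.
Start: joints at [-1.427, 0.181, 1.607, -0, 1.354, -0.206], TCP at [0.197, -0.54, 0.231] pointing down, gripper open.
Joint ranges: [-2.99, 2.99], [-0.89, 2.07], [0.3, 2.58], [-1.14, 4.28], [0, 2.63], [-3.12, 3.12]. Speed limits (rad/s): [2.57, 2.57, 3.01, 3.14, 3.14, 3.14].

INTERFACE

Orientations are given as a unit quaternion [w, x, y, z].
In Python, from bench import ctrl gives the robot as it stands.
- The arm moves only by the tool apply_moves, never from a script. Its argument "moves" is a list of rows, each an object with "jaw": the opening, from 0 (shut) to 1 (fully open); "offset": the shift along the tool's x, y, z in mm, a list of three; "rot": the turn, a rotation vector about the tool's x, y, z in degrees, a list of three. In form: [{"jaw": jaw, "offset": [dx, dy, dz], "rot": [ax, ay, az]}, ...]. A call has exactly 5 rows; each row shifts and turns the commanded pose from where the row before left it, along the tool's axes as they then stand; what a row does not reach is not made up. A row lasts 1/8 s, in which the tool goes at most 62.5 mm and 10.7 degrees, less where a joint would pass 70% of its speed; a pose out of reach is approached as far as the arm can. A call is refused whole if a number of a shift passes 62.5 or a number of a turn 10.7, either way. A call with a gripper value outside its range is refused whole. The fingers move at their own pace and stop on an object; the grip force is fixed at half the most. Time passes only in rows, so rows that do not move let the fingers close, or fill a call up. It gives the time, the measured TCP pose, the force, the opening and the grip force at its end, in the units of the state.
- ctrl.get_obs(): the state, without advancing time (a new reading comes with each control period).
- ctrl.camera(name): name is "side" or "top"; returns (picture, depth): 400x640x3 uint8, red, green, blue; 400x640 float32, m along the optical axis (not along the pixel's ray), 0 where there is no reading.
- ctrl.camera_params(name): a dict with "K" (3x3 intrinsics, pixels), "cam_to_world" (4x4, takes a point from camera to world coordinates). Camera axes: x right, y down, z forward; pixel columns grow to the right and rows downward; lengths in m; the calibration is good to about 2 mm. A picture is of the moment at which its call begins. camera_params takes no time and is no camera call.
- ctrl.hand_in(): hands the job in; it is judged then, once.
Trained networks look in the newest picture that a camera, given by its name, has taken for a name from the list of things; names that differ only in an ending like _2 or _b are one class to them, and where a whole thing is asked for, a point or a joint stands for the part that bears it (a point fixed in the world has none). Each returns a list of dicts, best first, with "score" (0 to 1); they miss things now and then, are a little off and sometimes report something else, mostly with a low value. They report only what shows in the picture. A call takes as long as a camera call. They do not tell look-alikes from the thing itself.
- ctrl.outline_of(camera, target): "region" (400x640 bool, what is visible of it) and "position" ([column, row] in pixels, amid what is visible of it).
The state is a dict: "time_s": time; "q": joint angles; "dq": joint speeds; "joint_efforts": joint torques, N m; "eef_pos": TCP position; "eef_rot": TCP orientation; "wrist_force": force on the tool from outside, world axes, zero at the start; "torque": the same for the moment, N m; "opening": opening from 0.0 (shut) to 1.0 (fully open); "grasp_force": force on a finger pad.
Only numpy, scipy, OpenCV 4.12 (cv2) and the standard library are available. Lean on these libraries where they do the work, as an engineer would, in place of code of your own. Each camera call takes 0.05 s, during which the arm holds its last target. There are 200 camera calls.

## Working session

There is one attempt and no reset: what is moved stays moved. The work goes in short steps, Python scripts to look and compute and a tool call to move; the robot and the scene stay as the last step left them, time stands still between calls to the robot, and variables do not carry over. Pictures are saved under pics/ and viewed, at most 13 in all, crops included, and the job is handed in when it is done.

Besides the shell and the picture viewer there is one more tool, called by a JSON object that holds its "api" and its "payload", one argument or row to a line. apply_moves: Moves the arm, as the interface text tells. Its arguments: {"type":"object","properties":{"moves":{"type":"array"}},"required":["moves"]}

```bash
ls; mkdir -p pics
cat > h.py <<'E'
from bench import ctrl
import numpy as np, cv2
from scipy.spatial.transform import Rotation as R
def pts(cam, depth, mask):
    P=ctrl.camera_params(cam); K=np.array(P["K"]); T=np.array(P["cam_to_world"])
    v,u=np.nonzero(mask&(depth>0)); d=depth[v,u]
    c=np.stack([(u-K[0,2])/K[0,0]*d,(v-K[1,2])/K[1,1]*d,d,np.ones_like(d)])
    return (T@c)[:3].T
E
python3 - <<'E'
from h import *
o=ctrl.get_obs(); print({k:np.round(v,3) for k,v in o.items()})
for c in ["top","side"]:
    im,d=ctrl.camera(c); cv2.imwrite(f"pics/{c}0.png",im[:,:,::-1]); np.save(f"{c}0.npy",d)
    P=ctrl.camera_params(c); print(c,np.round(P["K"],1).tolist(),np.round(P["cam_to_world"],3).tolist())
    for t in ["full_tray_mid","empty_tray_mid","knob_1_c","try_square","sanding_block","marking_gauge","tape_measure","pencil"]:
        for r in ctrl.outline_of(c,t):
            p=pts(c,d,r["region"])
            if len(p)<5: continue
            z=p[:,2]; q=p[z>np.percentile(z,60)] ; 
            rect=cv2.minAreaRect((p[:,:2]*1000).astype(np.float32))
            print(t,round(r["score"],2),np.round(r["position"]),r["region"].sum(),"med",np.round(np.median(p,0),3),"zmax",round(np.percentile(z,95),3),np.round(rect[0]),np.round(rect[1]),round(rect[2],1))
E
```

```text
pics
{'time_s': np.float64(0.0), 'q': array([-1.427,  0.182,  1.608, -0.   ,  1.354, -0.206]), 'dq': array([-0.   , -0.   , -0.   ,  0.001, -0.002,  0.   ]), 'joint_efforts': array([ 0.0000e+00, -4.4488e+01, -3.5133e+01, -0.0000e+00,  9.0000e-03,
       -0.0000e+00]), 'eef_pos': array([ 0.197, -0.54 ,  0.23 ]), 'eef_rot': array([-0.001,  0.985,  0.174,  0.   ]), 'wrist_force': array([-0.188, -0.066,  0.95 ]), 'torque': array([-0.006,  0.023,  0.044]), 'grasp_force': np.float64(0.0), 'opening': np.float64(0.997)}
top [[401.0, 0.0, 313.5], [0.0, 401.0, 207.7], [0.0, 0.0, 1.0]] [[0.004, -0.979, 0.205, 0.293], [-1.0, -0.005, -0.002, 0.247], [0.003, -0.205, -0.979, 1.084], [0.0, 0.0, 0.0, 1.0]]
full_tray_mid 0.78 [358. 201.] 508 med [0.534 0.115 0.013] zmax 0.021 [535. 117.] [63. 95.] 9.0
full_tray_mid 0.74 [202. 284.] 561 med [0.309 0.538 0.009] zmax 0.015 [309. 540.] [76. 55.] 37.7
empty_tray_mid 0.68 [270. 215.] 835 med [0.5   0.358 0.022] zmax 0.026 [503. 359.] [102.  67.] 69.2
empty_tray_mid 0.65 [324. 268.] 1090 med [0.364 0.228 0.033] zmax 0.036 [365. 227.] [115.  67.] 82.9
knob_1_
[... 1208 characters left out ...]
0. 133.] [ 62. 133.] 9.1
full_tray_mid 0.63 [256. 173.] 202 med [0.31  0.537 0.011] zmax 0.016 [308. 540.] [74. 60.] 34.7
empty_tray_mid 0.94 [322. 194.] 436 med [0.496 0.34  0.021] zmax 0.025 [503. 380.] [146.  70.] 68.8
knob_1_c 0.55 [351. 236.] 47 med [0.526 0.086 0.019] zmax 0.022 [527.  94.] [35. 17.] 76.6
sanding_block 0.88 [280. 213.] 774 med [0.363 0.197 0.032] zmax 0.035 [364. 228.] [113.  66.] 82.3
marking_gauge 0.8 [342. 167.] 471 med [0.596 0.537 0.026] zmax 0.042 [591. 572.] [100. 249.] 16.3
tape_measure 0.96 [307. 270.] 733 med [ 0.403 -0.043  0.047] zmax 0.065 [395.  -9.] [ 35. 114.] 28.1
pencil 0.64 [312. 173.] 131 med [0.494 0.519 0.007] zmax 0.01 [473. 522.] [131.  63.] 7.9
```

Run:
```python
import cv2,numpy as np
a=cv2.imread("pics/top0.png"); 
c=a[110:310,170:450]; cv2.imwrite("pics/top0c.png",cv2.resize(c,None,fx=2.8,fy=2.8,interpolation=cv2.INTER_CUBIC))
```

```text
(no output)
```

View pics/top0.png

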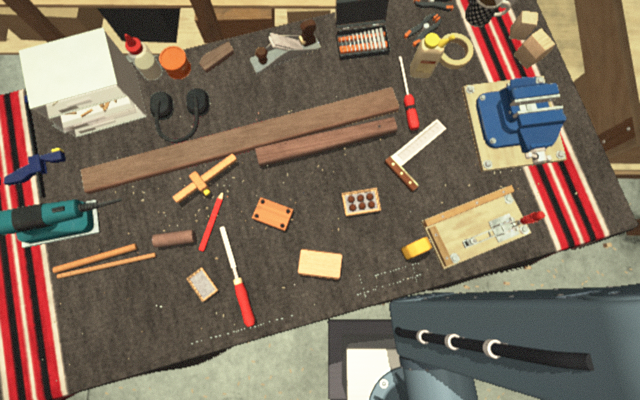

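View pics/top0c.png

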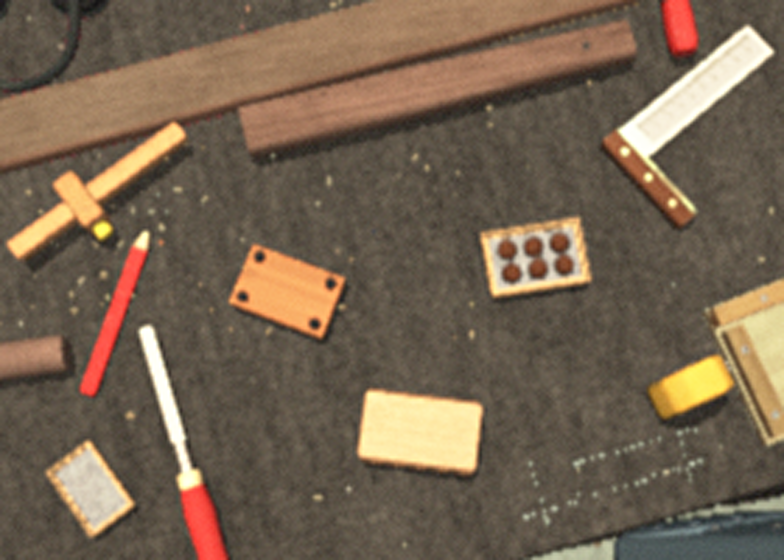

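The large pale tray with six dark knobs is at px (360,202) and measures 63x95 mm. The small pale tray at (202,284) measures 76x55 mm and is empty, so it is the look-alike. The brown tray lies mouth down with its feet up at (272,214). The plain pale block at (320,264) is the sanding block. The enlarged crop confirms all of this.

Next I'll refine the tray poses and check obstacle heights.

```bash
cat >> h.py <<'E'
def rectfit(cam,target,near,zlo,zhi,n=3):
    out=[]
    for i in range(n):
        im,d=ctrl.camera(cam)
        for r in ctrl.outline_of(cam,target):
            m=cv2.dilate(r["region"].astype(np.uint8),np.ones((5,5)))>0
            p=pts(cam,d,m)
            if np.hypot(*(np.median(p,0)[:2]-near))>.05: continue
            p=p[(p[:,2]>zlo)&(p[:,2]<zhi)]
            rc=cv2.minAreaRect((p[:,:2]*1000).astype(np.float32))
            (c,(w,h),a)=rc
            if w>h: w,h,a=h,w,a-90
            # a: direction of short axis
            ax=np.array([[np.cos(np.radians(a)),np.sin(np.radians(a))],[-np.sin(np.radians(a)),np.cos(np.radians(a))]])
            q=(p[:,:2]*1000)@ax.T
            rb=(np.percentile(q,1,0)+np.percentile(q,99,0))/2@ax
            out.append([*c,w,h,a,*rb,np.median(p[:,2])*1000]); break
    return np.array(out)
E
python3 - <<'E'
from h import *
print(ctrl.pinch_z, [a for a in dir(ctrl) if a[0]!='_'])
np.set_printoptions(precision=1,suppress=True)
print("pale",rectfit("top","full_tray_mid",[.535,.117],.016,.03))
print("brown",rectfit("top","empty_tray_mid",[.503,.359],.019,.035))
d=np.load("top0.npy")
p=pts("top",d,np.ones_like(d,bool))
# height map 4cm grid, max z
xs=np.arange(.3,.8,.04); ys=np.arange(.5,-.25,-.04)
print("y:",ys*100)
for x in xs[::-1]:
    print(int(x*100),[int(1000*np.percentile(q,97)) if len(q:=p[(abs(p[:,0]-x)<.02)&(abs(p[:,1]-y)<.02),2])>3 else -1 for y in ys])
E
```

```text
0.0187 ['MotionError', 'camera', 'camera_params', 'get_obs', 'hand_in', 'outline_of', 'pinch_z']
pale [[535.  116.6  62.9  96.3   9.  535.  116.8  19.9]
 [535.  116.4  63.1  96.7   9.5 534.8 116.7  20. ]
 [535.  116.6  62.7  96.7   8.7 535.  116.8  20.5]]
brown [[500.2 357.6  62.   95.9 -20.3 500.  357.2  22. ]
 [500.3 357.4  62.1  95.3 -20.5 500.  357.3  22. ]
 [500.2 357.3  61.9  96.  -19.8 500.3 357.3  21.9]]
y: [ 50.  46.  42.  38.  34.  30.  26.  22.  18.  14.  10.   6.   2.  -2.
  -6. -10. -14. -18. -22.]
77 [4, 3, 4, 31, 32, 33, 33, 33, 33, 33, 32, 33, 34, 32, 30, 5, 3, 4, 41]
73 [32, 33, 33, 33, 34, 33, 33, 34, 34, 35, 35, 35, 34, 28, 28, 7, 4, 4, 40]
69 [33, 33, 32, 34, 34, 35, 35, 35, 34, 34, 31, 4, 7, 10, 9, 4, 3, 4, 37]
65 [32, 31, 32, 35, 34, 34, 32, 15, 3, 4, 3, 16, 20, 11, 3, 3, 3, 4, 25]
61 [32, 4, 4, 23, 3, 3, 3, 3, 3, 3, 3, 4, 21, 19, 3, 3, 3, 4, 23]
57 [3, 3, 4, 3, 3, 4, 4, 3, 3, 19, 20, 18, 4, 21, 4, 4, 3, 3, 3]
53 [10, 4, 4, 25, 23, 4, 4, 3, 19, 23, 24, 20, 3, 3, 3, 3, 37, 43, 43]
49 [9, 4, 23, 25, 24, 26, 3, 3, 9, 21, 21, 18, 4, 3, 41, 43, 42, 40, 22]
45 [18, 3, 3, 22, 25, 19, 3, 4, 4, 3, 4, 3, 3, 3, 42, 40, 21, 55, 57]
41 [17, 17, 3, 3, 3, 3, 24, 3, 3, 3, 3, 4, 50, 67, 62, 42, 67, 76, 56]
37 [3, 19, 3, 3, 3, 33, 36, 37, 36, 3, 4, 3, 40, 65, 3, 42, 27, 20, 4]
34 [3, 24, 19, 3, 3, 32, 35, 36, 36, 3, 3, 3, 3, 3, 4, 8, 3, 3, 2]
30 [15, 26, 29, 3, 3, 3, 3, 3, 3, 3, 328, 626, 777, 763, 676, 1, -10, -97, -1]
```

```bash
cat >> h.py <<'E'
def Rt(psi,tilt=0): return R.from_euler('z',psi,degrees=True)*R.from_euler('x',180,degrees=True)*R.from_euler('y',tilt,degrees=True)
def cur():
    o=ctrl.get_obs(); q=o["eef_rot"]; return o,np.array(o["eef_pos"]),R.from_quat([q[1],q[2],q[3],q[0]])
def plan(p1,R1,n,p0=None,R0=None):
    o,p,r=cur()
    if p0 is not None: p,r=np.array(p0),R0
    p1=np.array(p1); w=(r.inv()*R1).as_rotvec()/n
    for i in range(n):
        ri=r*R.from_rotvec(w*i); print(np.round(ri.inv().apply((p1-p)/n)*1000,1).tolist(),np.round(np.degrees(w),1).tolist())
E
python3 - <<'E'
from h import *
plan([.535,.1167,.08],Rt(99),15)
E
```

```text
[36.2, -33.4, 10.1] [-0.0, -0.0, -5.3]
[39.1, -30.0, 10.1] [-0.0, -0.0, -5.3]
[41.7, -26.2, 10.1] [-0.0, -0.0, -5.3]
[43.9, -22.3, 10.1] [-0.0, -0.0, -5.3]
[45.8, -18.2, 10.1] [-0.0, -0.0, -5.3]
[47.2, -13.9, 10.1] [-0.0, -0.0, -5.3]
[48.3, -9.5, 10.1] [-0.0, -0.0, -5.3]
[49.0, -5.1, 10.1] [-0.0, -0.0, -5.3]
[49.2, -0.5, 10.1] [-0.0, -0.0, -5.3]
[49.1, 4.0, 10.1] [-0.0, -0.0, -5.3]
[48.5, 8.5, 10.1] [-0.0, -0.0, -5.3]
[47.5, 12.9, 10.1] [-0.0, -0.0, -5.3]
[46.1, 17.2, 10.1] [-0.0, -0.0, -5.3]
[44.4, 21.4, 10.1] [-0.0, -0.0, -5.3]
[42.2, 25.3, 10.1] [-0.0, -0.0, -5.3]
```

{"api": "apply_moves", "payload": {
  "moves": [
    {"jaw":1,"offset":[36,-33,7],"rot":[0,0,-5.3]},
    {"jaw":1,"offset":[39,-30,7],"rot":[0,0,-5.3]},
    {"jaw":1,"offset":[42,-26,7],"rot":[0,0,-5.3]},
    {"jaw":1,"offset":[44,-22,7],"rot":[0,0,-5.3]},
    {"jaw":1,"offset":[46,-18,7],"rot":[0,0,-5.3]}
  ]
}}

```text
time_s: 2.12
eef_pos: [0.3109, -0.3204, 0.1963]
eef_rot: [0.0, 0.918, 0.396, 0.0]
wrist_force: [0.5, -1.0, 0.0]
opening: 0.997
grasp_force: 0.0
```

{"api": "apply_moves", "payload": {
  "moves": [
    {"jaw":1,"offset":[47,-14,7],"rot":[0,0,-5.3]},
    {"jaw":1,"offset":[48,-9.5,7],"rot":[0,0,-5.3]},
    {"jaw":1,"offset":[49,-5,7],"rot":[0,0,-5.3]},
    {"jaw":1,"offset":[49,-0.5,10],"rot":[0,0,-5.3]},
    {"jaw":1,"offset":[49,4,10],"rot":[0,0,-5.3]}
  ]
}}

```text
time_s: 2.75
eef_pos: [0.4223, -0.1017, 0.1554]
eef_rot: [0.001, 0.803, 0.596, 0.0]
wrist_force: [-0.1, -0.7, 0.3]
opening: 1.001
grasp_force: 0.0
```

{"api": "apply_moves", "payload": {
  "moves": [
    {"jaw":1,"offset":[48.5,8.5,10],"rot":[0,0,-5.3]},
    {"jaw":1,"offset":[47.5,13,10],"rot":[0,0,-5.3]},
    {"jaw":1,"offset":[46,17,15],"rot":[0,0,-5.3]},
    {"jaw":1,"offset":[44,21,15],"rot":[0,0,-5.3]},
    {"jaw":1,"offset":[42,25,15],"rot":[0,0,-5.3]}
  ]
}}

```text
time_s: 3.38
eef_pos: [0.5326, 0.1175, 0.09]
eef_rot: [0.0, 0.645, 0.765, 0.0]
wrist_force: [0.4, -0.1, 0.5]
opening: 0.998
grasp_force: 0.0
```

Run:
```python
from h import *
o,p,r=cur(); print(o["time_s"],p,r.as_matrix().round(3).tolist(),o["q"],o["opening"])
plan([.535,.1167,.004],Rt(99),5)
```

```text
3.375 [0.53257156 0.1175335  0.08997109] [[-0.169, 0.986, 0.001], [0.986, 0.169, -0.0], [-0.0, 0.001, -1.0]] [-4.23476633e-04  2.87380824e-01  1.79089245e+00 -1.47080373e-04
  1.06266360e+00 -1.70122931e-01] 0.9978806103880143
[-0.2, 0.4, 17.2] [0.0, 0.0, 0.1]
[-0.2, 0.4, 17.2] [0.0, 0.0, 0.1]
[-0.2, 0.4, 17.2] [0.0, 0.0, 0.1]
[-0.2, 0.4, 17.2] [0.0, 0.0, 0.1]
[-0.2, 0.5, 17.2] [0.0, 0.0, 0.1]
```

{"api": "apply_moves", "payload": {
  "moves": [
    {"jaw":1,"offset":[-1,2,20],"rot":[0,0,0.5]},
    {"jaw":1,"offset":[0,0,25],"rot":[0,0,0]},
    {"jaw":1,"offset":[0,0,25],"rot":[0,0,0]},
    {"jaw":1,"offset":[0,0,13],"rot":[0,0,0]},
    {"jaw":1,"offset":[0,0,4],"rot":[0,0,0]}
  ]
}}

```text
time_s: 4.0
eef_pos: [0.5336, 0.1153, 0.0027]
eef_rot: [-0.0, 0.649, 0.761, -0.0]
wrist_force: [-0.6, -1.1, -0.4]
opening: 0.998
grasp_force: 0.0
```

{"api": "apply_moves", "payload": {
  "moves": [
    {"jaw":0.6,"offset":[0,0,0],"rot":[0,0,0]},
    {"jaw":0.4,"offset":[0,0,0],"rot":[0,0,0]},
    {"jaw":0.4,"offset":[0,0,0],"rot":[0,0,0]},
    {"jaw":0.4,"offset":[0,0,0],"rot":[0,0,0]},
    {"jaw":0.4,"offset":[0,0,0],"rot":[0,0,0]}
  ]
}}

```text
time_s: 4.62
eef_pos: [0.5351, 0.1153, 0.0047]
eef_rot: [0.001, 0.649, 0.761, 0.001]
wrist_force: [-1.0, -0.1, 6.2]
opening: 0.706
grasp_force: 65.8
```

Run:
```python
from h import *
o,p,r=cur(); print(p, o["wrist_force"])
plan([.515,.185,.045],Rt(19.8),10,[.5351,.1153,.045],r)
```

```text
[0.53506869 0.11530121 0.00472565] [-0.97455198 -0.09849954  6.24472822]
[7.2, -0.9, -0.0] [0.0, -0.0, 7.9]
[7.0, -1.9, -0.0] [0.0, -0.0, 7.9]
[6.7, -2.8, -0.0] [0.0, -0.0, 7.9]
[6.2, -3.7, -0.0] [0.0, -0.0, 7.9]
[5.7, -4.5, -0.0] [0.0, -0.0, 7.9]
[5.0, -5.3, -0.0] [0.0, -0.0, 7.9]
[4.2, -5.9, -0.0] [0.0, -0.0, 7.9]
[3.3, -6.4, -0.0] [0.0, -0.0, 7.9]
[2.4, -6.8, -0.0] [0.0, -0.0, 7.9]
[1.5, -7.1, -0.0] [0.0, -0.0, 7.9]
```

{"api": "apply_moves", "payload": {
  "moves": [
    {"jaw":0.4,"offset":[0,0,-8],"rot":[0,0,0]},
    {"jaw":0.4,"offset":[0,0,-16],"rot":[0,0,0]},
    {"jaw":0.4,"offset":[0,0,-16],"rot":[0,0,0]},
    {"jaw":0.4,"offset":[7,-1,0],"rot":[0,0,7.9]},
    {"jaw":0.4,"offset":[7,-2,0],"rot":[0,0,7.9]}
  ]
}}

```text
time_s: 5.25
eef_pos: [0.5303, 0.1291, 0.0448]
eef_rot: [0.001, 0.749, 0.662, 0.001]
wrist_force: [1.1, 0.7, -2.2]
opening: 0.703
grasp_force: 65.4
```

{"api": "apply_moves", "payload": {
  "moves": [
    {"jaw":0.4,"offset":[6.5,-3,0],"rot":[0,0,7.9]},
    {"jaw":0.4,"offset":[6,-3.5,0],"rot":[0,0,7.9]},
    {"jaw":0.4,"offset":[5.5,-4.5,0],"rot":[0,0,7.9]},
    {"jaw":0.4,"offset":[5,-5.5,0],"rot":[0,0,7.9]},
    {"jaw":0.4,"offset":[4,-6,0],"rot":[0,0,7.9]}
  ]
}}

```text
time_s: 5.88
eef_pos: [0.5194, 0.1636, 0.0444]
eef_rot: [0.0, 0.929, 0.37, 0.001]
wrist_force: [0.1, -0.0, -0.9]
opening: 0.706
grasp_force: 65.4
```

{"api": "apply_moves", "payload": {
  "moves": [
    {"jaw":0.4,"offset":[3.5,-6.5,0],"rot":[0,0,7.9]},
    {"jaw":0.4,"offset":[2.5,-7,0],"rot":[0,0,7.9]},
    {"jaw":0.4,"offset":[1.5,-7,0],"rot":[0,0,7.9]},
    {"jaw":0.4,"offset":[0,0,12],"rot":[0,0,0]},
    {"jaw":0.4,"offset":[0,0,14],"rot":[0,0,0]}
  ]
}}

```text
time_s: 6.5
eef_pos: [0.5134, 0.1843, 0.017]
eef_rot: [0.0, 0.985, 0.175, 0.0]
wrist_force: [-0.8, -0.0, -1.3]
opening: 0.708
grasp_force: 65.4
```

{"api": "apply_moves", "payload": {
  "moves": [
    {"jaw":0.4,"offset":[0,0,8],"rot":[0,0,0]},
    {"jaw":0.4,"offset":[0,0,4],"rot":[0,0,0]},
    {"jaw":0.4,"offset":[0,0,1.5],"rot":[0,0,0]},
    {"jaw":0.4,"offset":[0,0,0],"rot":[0,0,0]},
    {"jaw":0.4,"offset":[0,0,0],"rot":[0,0,0]}
  ]
}}

```text
time_s: 7.12
eef_pos: [0.5123, 0.1841, 0.0047]
eef_rot: [0.0, 0.985, 0.174, -0.001]
wrist_force: [-8.6, -2.8, 12.6]
opening: 0.705
grasp_force: 66.9
```

Run:
```python
from h import *
o,p,r=cur(); print(o["time_s"],p, o["wrist_force"],r.as_euler('zyx',degrees=True),o["q"])
im,d=ctrl.camera("side"); m=np.zeros_like(d,bool); m[180:290,280:420]=1
cv2.imwrite("pics/s1.png",cv2.resize(im[150:300,250:450,::-1],None,fx=4,fy=4,interpolation=cv2.INTER_CUBIC))
```

```text
7.125 [0.51234543 0.18407443 0.0047041 ] [-8.60550685 -2.80467415 12.57570605] [-2.00896681e+01 -1.30590760e-01  1.79954063e+02] [ 1.27113499e-01  4.32011551e-01  1.81228492e+00 -6.46565639e-04
  8.99658772e-01  1.34768257e+00]
```

View pics/s1.png

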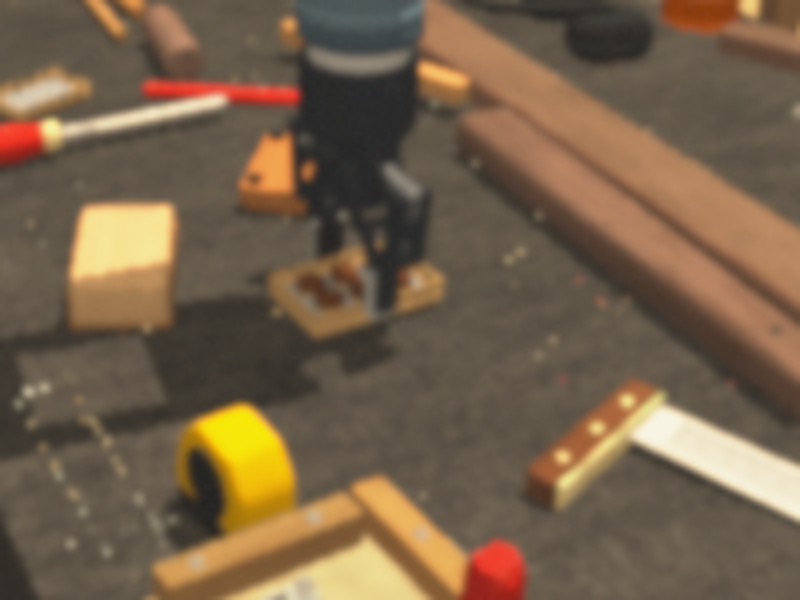

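Run:
```python
from h import *
im,d=ctrl.camera("side")
for v in range(212,236,2):
    row=[]
    for u in (341,344,347):
        m=np.zeros_like(d,bool); m[v,u]=1; q=pts("side",d,m); row.append((q[0]*1000).round().astype(int).tolist() if len(q) else None)
    print(v,row, im[v,344].tolist())
plan([.5002,.3575,.09],Rt(69.8),10,[.5123,.1841,.09],Rt(20))
```

```text
212 [[511, 146, 61], [518, 144, 62], [521, 123, 73]] [82, 68, 53]
214 [[510, 143, 58], [518, 144, 56], [521, 122, 68]] [46, 45, 43]
216 [[512, 151, 47], [518, 142, 52], [521, 121, 63]] [49, 47, 45]
218 [[512, 148, 43], [519, 145, 44], [527, 148, 42]] [65, 63, 59]
220 [[512, 147, 38], [519, 144, 39], [527, 145, 37]] [72, 70, 64]
222 [[512, 148, 31], [519, 145, 32], [526, 143, 33]] [69, 67, 62]
224 [[513, 151, 24], [518, 142, 28], [527, 146, 25]] [67, 63, 60]
226 [[512, 147, 20], [519, 142, 22], [527, 145, 20]] [69, 67, 62]
228 [[513, 149, 13], [521, 150, 12], [533, 167, 0]] [94, 89, 77]
230 [[516, 162, -1], [523, 161, -1], [531, 158, 0]] [82, 74, 63]
232 [[513, 148, 1], [521, 151, -1], [528, 148, 0]] [57, 53, 46]
234 [[511, 139, 1], [519, 141, -1], [527, 140, -1]] [63, 58, 51]
[4.8, -16.7, -0.0] [0.0, 0.0, -5.0]
[6.2, -16.2, -0.0] [0.0, 0.0, -5.0]
[7.6, -15.6, -0.0] [0.0, 0.0, -5.0]
[8.9, -14.9, -0.0] [0.0, 0.0, -5.0]
[10.2, -14.1, -0.0] [0.0, 0.0, -5.0]
[11.4, -13.1, -0.0] [0.0, 0.0, -5.0]
[12.5, -12.1, -0.0] [0.0, 0.0, -5.0]
[13.5, -11.0, -0.0] [0.0, 0.0, -5.0]
[14.4, -9.8, -0.0] [0.0, 0.0, -5.0]
[15.2, -8.5, -0.0] [0.0, 0.0, -5.0]
```

{"api": "apply_moves", "payload": {
  "moves": [
    {"jaw":0.8,"offset":[0,0,0],"rot":[0,0,0]},
    {"jaw":1,"offset":[0,0,0],"rot":[0,0,0]},
    {"jaw":1,"offset":[0,0,-5],"rot":[0,0,0]},
    {"jaw":1,"offset":[0,0,-35],"rot":[0,0,0]},
    {"jaw":1,"offset":[0,0,-45],"rot":[0,0,0]}
  ]
}}

```text
time_s: 7.85
eef_pos: [0.5122, 0.1842, 0.0889]
eef_rot: [-0.0, 0.985, 0.174, -0.001]
wrist_force: [0.7, 0.5, -0.4]
opening: 0.996
grasp_force: 0.0
```

{"api": "apply_moves", "payload": {
  "moves": [
    {"jaw":1,"offset":[11,-33,0],"rot":[0,0,-10]},
    {"jaw":1,"offset":[16.5,-30.5,0],"rot":[0,0,-10]},
    {"jaw":1,"offset":[21.5,-27,0],"rot":[0,0,-10]},
    {"jaw":1,"offset":[26,-23,0],"rot":[0,0,-10]},
    {"jaw":1,"offset":[29.5,-18.5,0],"rot":[0,0,-9.8]}
  ]
}}

```text
time_s: 8.48
eef_pos: [0.5081, 0.3591, 0.0891]
eef_rot: [0.0, 0.818, 0.575, 0.0]
wrist_force: [-0.2, -1.1, 0.1]
opening: 1.0
grasp_force: 0.0
```

Run:
```python
from h import *
np.set_printoptions(precision=1,suppress=True)
o,p,r=cur(); print(o["time_s"],p*1000, o["q"],o["opening"])
print("pale",rectfit("top","full_tray_mid",[.512,.184],.016,.03,4))
plan([.5002,.3575,.002],Rt(69.8),5)
```

```text
8.475 [508.1 359.1  89.1] [ 0.4  0.4  1.6 -0.   1.1  0.8] 0.9996707970127432
pale [[514.4 184.3  62.3  96.7 -69.9 514.4 184.4  20. ]
 [514.1 184.4  62.   96.1 -69.8 514.3 184.3  20.2]
 [514.6 184.5  62.3  96.4 -70.  514.3 184.3  19.8]
 [514.5 184.4  62.2  96.  -69.6 514.4 184.5  19.8]]
[-0.4, -1.6, 17.4] [-0.0, 0.0, -0.0]
[-0.4, -1.6, 17.4] [-0.0, 0.0, -0.0]
[-0.4, -1.6, 17.4] [-0.0, 0.0, -0.0]
[-0.4, -1.6, 17.4] [-0.0, 0.0, -0.0]
[-0.4, -1.6, 17.4] [-0.0, 0.0, -0.0]
```

{"api": "apply_moves", "payload": {
  "moves": [
    {"jaw":1,"offset":[-2,-8,20],"rot":[0,0,0]},
    {"jaw":1,"offset":[-2,0,25],"rot":[0,0,0]},
    {"jaw":1,"offset":[0,0,25],"rot":[0,0,0]},
    {"jaw":1,"offset":[0,0,12],"rot":[0,0,0]},
    {"jaw":1,"offset":[0,0,4],"rot":[0,0,0]}
  ]
}}

```text
time_s: 9.5
eef_pos: [0.4991, 0.3563, 0.0023]
eef_rot: [-0.0, 0.82, 0.572, -0.0]
wrist_force: [0.1, -0.2, -0.3]
opening: 0.997
grasp_force: 0.0
```

Run:
```python
from h import *
o,p,r=cur(); print(p*1000, r.as_euler('zyx',degrees=True))
plan([.5001,.3577,.003],Rt(69.8),1)
```

```text
[499.05105204 356.25391946   2.31402029] [-6.97861175e+01 -5.07726019e-02  1.79975552e+02]
[1.7, 0.5, -0.7] [-0.0, 0.0, -0.0]
```

{"api": "apply_moves", "payload": {
  "moves": [
    {"jaw":1,"offset":[1.7,0.5,0],"rot":[0,0,0]},
    {"jaw":0.6,"offset":[0,0,0],"rot":[0,0,0]},
    {"jaw":0.4,"offset":[0,0,0],"rot":[0,0,0]},
    {"jaw":0.4,"offset":[0,0,0],"rot":[0,0,0]},
    {"jaw":0.4,"offset":[0,0,0],"rot":[0,0,0]}
  ]
}}

```text
time_s: 10.12
eef_pos: [0.5015, 0.3589, 0.0043]
eef_rot: [0.0, 0.82, 0.573, 0.001]
wrist_force: [0.8, -0.3, 5.9]
opening: 0.709
grasp_force: 65.7
```

Run:
```python
from h import *
o,p,r=cur(); print(p*1000, r.as_euler('zyx',degrees=True),o["opening"],o["grasp_force"],o["wrist_force"])
plan([.5143,.1847,.07],Rt(20.),7,[p[0],p[1],.07],r)
```

```text
[501.46623281 358.86278835   4.32590664] [-6.98516449e+01  1.57140511e-01 -1.79933561e+02] 0.7091471421322796 65.7437914609909 [ 0.81086304 -0.27085093  5.88411839]
[-22.7, 10.3, -0.0] [0.0, -0.0, 7.1]
[-21.3, 13.0, -0.0] [0.0, -0.0, 7.1]
[-19.5, 15.6, -0.0] [0.0, -0.0, 7.1]
[-17.4, 17.9, -0.0] [0.0, -0.0, 7.1]
[-15.1, 19.9, -0.0] [0.0, -0.0, 7.1]
[-12.5, 21.6, -0.0] [0.0, -0.0, 7.1]
[-9.7, 23.0, 0.0] [0.0, -0.0, 7.1]
```

{"api": "apply_moves", "payload": {
  "moves": [
    {"jaw":0.4,"offset":[0,0,-10],"rot":[0,0,0]},
    {"jaw":0.4,"offset":[0,0,-25],"rot":[0,0,0]},
    {"jaw":0.4,"offset":[0,0,-30],"rot":[0,0,0]},
    {"jaw":0.4,"offset":[-22.5,10.5,0],"rot":[0,0,7.1]},
    {"jaw":0.4,"offset":[-21.5,13,0],"rot":[0,0,7.1]}
  ]
}}

```text
time_s: 10.75
eef_pos: [0.5038, 0.3082, 0.0685]
eef_rot: [0.0, 0.885, 0.465, 0.0]
wrist_force: [0.0, -0.3, -1.0]
opening: 0.705
grasp_force: 65.2
```

{"api": "apply_moves", "payload": {
  "moves": [
    {"jaw":0.4,"offset":[-19.5,15.5,0],"rot":[0,0,7.1]},
    {"jaw":0.4,"offset":[-17.5,18,0],"rot":[0,0,7.1]},
    {"jaw":0.4,"offset":[-15,20,0],"rot":[0,0,7.1]},
    {"jaw":0.4,"offset":[-12.5,21.5,0],"rot":[0,0,7.1]},
    {"jaw":0.4,"offset":[-9.5,23,0],"rot":[0,0,7.1]}
  ]
}}

```text
time_s: 11.38
eef_pos: [0.5131, 0.1833, 0.0679]
eef_rot: [-0.0, 0.985, 0.173, -0.0]
wrist_force: [-0.8, 0.3, -2.4]
opening: 0.712
grasp_force: 65.2
```

{"api": "apply_moves", "payload": {
  "moves": [
    {"jaw":0.4,"offset":[0,0,10],"rot":[0,0,0]},
    {"jaw":0.4,"offset":[0,0,5],"rot":[0,0,0]},
    {"jaw":0.4,"offset":[0,0,0],"rot":[0,0,0]},
    {"jaw":0.4,"offset":[0,0,0],"rot":[0,0,0]},
    {"jaw":0.4,"offset":[0,0,0],"rot":[0,0,0]}
  ]
}}

```text
time_s: 12.0
eef_pos: [0.5137, 0.1845, 0.053]
eef_rot: [-0.0, 0.985, 0.175, 0.0]
wrist_force: [-1.3, -0.2, -2.5]
opening: 0.71
grasp_force: 65.2
```

Run:
```python
from h import *
o,p,r=cur(); print(o["time_s"],p*1000, r.as_euler('zyx',degrees=True),o["opening"],o["grasp_force"],o["wrist_force"])
im,d=ctrl.camera("side")
cv2.imwrite("pics/s2.png",cv2.resize(im[170:260,280:420,::-1],None,fx=5.5,fy=5.5,interpolation=cv2.INTER_CUBIC))
for t in ["empty_tray_mid","full_tray_mid"]:
    for x in ctrl.outline_of("side",t):
        q=pts("side",d,x["region"]); 
        if abs(np.median(q,0)[1]-.17)<.08:
            print(t,x["score"],x["position"],x["region"].sum())
```

```text
12.0 [513.69950669 184.51289106  53.00368363] [-2.01938399e+01  2.38074150e-02 -1.79994754e+02] 0.7099713422098345 65.24672716856003 [-1.28697932 -0.19009567 -2.53365078]
empty_tray_mid 0.91 [333.5, 206.8] 497
empty_tray_mid 0.19 [338.6, 223.7] 32
full_tray_mid 0.75 [343.8, 227.1] 246
```

View pics/s2.png

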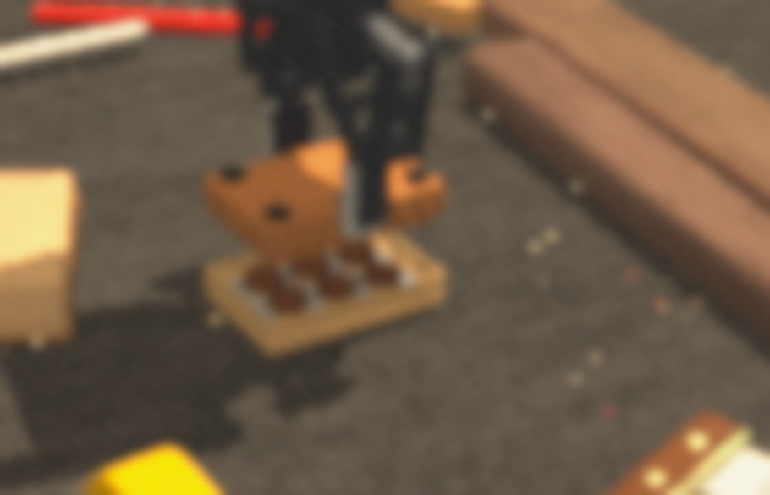

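Run:
```python
from h import *
P=ctrl.camera_params("side"); K=np.array(P["K"]); T=np.array(P["cam_to_world"])
def ray(u,v,z):
    c=T[:3,:3]@np.array([(u-K[0,2])/K[0,0],(v-K[1,2])/K[1,1],1]); o=T[:3,3]; return (o+c*(z-o[2])/c[2])*1000
d20=np.array([np.cos(np.radians(20)),np.sin(np.radians(20))]); n=np.array([-d20[1],d20[0]])
for i in range(2):
    im,d=ctrl.camera("side")
    for t,pos,z in [("empty_tray_mid",(333,207),.0702),("full_tray_mid",(344,227),.02)]:
        for x in ctrl.outline_of("side",t):
            if np.hypot(*(np.array(x["position"])-pos))>8: continue
            m=x["region"]; cs=np.nonzero(m.any(0))[0]
            L,Rr=cs[0],cs[-1]
            for u in (L,Rr):
                v=np.nonzero(m[:,u])[0]; w=ray(u+(-.5 if u==L else .5),v.min(),z); print(t,u,v.min(),v.max(),w.round(1),"long",round(w[:2]@d20,1),"short",round(w[:2]@n,1))
print("tool",np.array([513.7,184.5])@d20,np.array([513.7,184.5])@n, "pale exp",np.array([514.3,184.7])@d20)
```

```text
empty_tray_mid 317 204 205 [454.5 180.5  70.2] long 488.9 short 14.2
empty_tray_mid 360 204 206 [564.4 163.3  70.2] long 586.2 short -39.5
full_tray_mid 318 219 222 [458.3 190.8  20. ] long 495.9 short 22.5
full_tray_mid 359 220 221 [565.5 168.8  20. ] long 589.1 short -34.8
empty_tray_mid 317 201 207 [456.8 196.6  70.2] long 496.5 short 28.5
empty_tray_mid 360 203 207 [565.7 168.6  70.2] long 589.2 short -35.1
full_tray_mid 317 220 220 [455.  186.2  20. ] long 491.2 short 19.3
full_tray_mid 360 219 223 [569.3 173.4  20. ] long 594.2 short -31.8
tool 545.8228157413071 -2.3224590913959364 pale exp 546.4550353424437
```

{"api": "apply_moves", "payload": {
  "moves": [
    {"jaw":0.4,"offset":[1.2,0,8],"rot":[0,0,0.1]},
    {"jaw":0.4,"offset":[0,0,10],"rot":[0,0,0]},
    {"jaw":0.4,"offset":[0,0,7],"rot":[0,0,0]},
    {"jaw":0.4,"offset":[0,0,3],"rot":[0,0,0]},
    {"jaw":0.4,"offset":[0,0,0],"rot":[0,0,0]}
  ]
}}

```text
time_s: 13.08
eef_pos: [0.5145, 0.1844, 0.0244]
eef_rot: [-0.0, 0.985, 0.174, -0.0]
wrist_force: [0.3, 0.3, -1.1]
opening: 0.71
grasp_force: 65.3
```

{"api": "apply_moves", "payload": {
  "moves": [
    {"jaw":0.4,"offset":[0,0,1],"rot":[0,0,0]},
    {"jaw":0.4,"offset":[0,0,1],"rot":[0,0,0]},
    {"jaw":0.4,"offset":[0,0,1],"rot":[0,0,0]},
    {"jaw":0.4,"offset":[0,0,0],"rot":[0,0,0]},
    {"jaw":0.4,"offset":[0,0,0],"rot":[0,0,0]}
  ]
}}

```text
time_s: 13.7
eef_pos: [0.5148, 0.1845, 0.0219]
eef_rot: [-0.0, 0.985, 0.174, 0.0]
wrist_force: [-1.1, -0.1, -1.8]
opening: 0.707
grasp_force: 65.3
```

{"api": "apply_moves", "payload": {
  "moves": [
    {"jaw":0.4,"offset":[0,0,1],"rot":[0,0,0]},
    {"jaw":0.4,"offset":[0,0,1],"rot":[0,0,0]},
    {"jaw":0.4,"offset":[0,0,1],"rot":[0,0,0]},
    {"jaw":0.4,"offset":[0,0,0.5],"rot":[0,0,0]},
    {"jaw":0.4,"offset":[0,0,0],"rot":[0,0,0]}
  ]
}}

```text
time_s: 14.32
eef_pos: [0.5147, 0.1845, 0.0188]
eef_rot: [0.0, 0.985, 0.174, -0.0]
wrist_force: [-2.7, 0.3, 3.8]
opening: 0.706
grasp_force: 66.0
```

{"api": "apply_moves", "payload": {
  "moves": [
    {"jaw":0.4,"offset":[0,0,1],"rot":[0,0,0]},
    {"jaw":0.4,"offset":[0,0,0.5],"rot":[0,0,0]},
    {"jaw":0.4,"offset":[0,0,0],"rot":[0,0,0]},
    {"jaw":0.4,"offset":[0,0,0],"rot":[0,0,0]},
    {"jaw":0.4,"offset":[0,0,0],"rot":[0,0,0]}
  ]
}}

```text
time_s: 14.95
eef_pos: [0.5147, 0.1845, 0.0187]
eef_rot: [0.0, 0.985, 0.174, -0.0]
wrist_force: [-8.6, -1.8, 18.4]
opening: 0.71
grasp_force: 67.6
```

{"api": "apply_moves", "payload": {
  "moves": [
    {"jaw":0.8,"offset":[0,0,0],"rot":[0,0,0]},
    {"jaw":1,"offset":[0,0,0],"rot":[0,0,0]},
    {"jaw":1,"offset":[0,0,-5],"rot":[0,0,0]},
    {"jaw":1,"offset":[0,0,-30],"rot":[0,0,0]},
    {"jaw":1,"offset":[0,0,-45],"rot":[0,0,0]}
  ]
}}

```text
time_s: 15.58
eef_pos: [0.5134, 0.1843, 0.0963]
eef_rot: [-0.0, 0.985, 0.174, -0.002]
wrist_force: [0.9, 0.1, 1.0]
opening: 1.0
grasp_force: 0.0
```

Run:
```python
from h import *
o,p,r=cur(); print(o["time_s"],p.tolist(),o["q"].tolist(),o["eef_rot"].tolist(),o["opening"])
```

```text
15.575 [0.5134043932146579, 0.18425550834946838, 0.09633629287035707] [0.1268809899319259, 0.2804799412623548, 1.7843485573826714, 2.7500964607502846e-05, 1.0803572195709978, 1.347972928140662] [-9.825278602338107e-05, 0.9847518035597287, 0.17395590738499367, -0.001793883528888412] 1.000458511722304
```

{"api": "apply_moves", "payload": {
  "moves": [
    {"jaw":1,"offset":[0,0,-40],"rot":[10,0,0]},
    {"jaw":1,"offset":[0,0,0],"rot":[10,0,0]},
    {"jaw":1,"offset":[0,0,0],"rot":[0,-10,0]},
    {"jaw":1,"offset":[0,0,0],"rot":[0,-10,0]},
    {"jaw":1,"offset":[0,0,0],"rot":[0,0,0]}
  ]
}}

```text
time_s: 16.2
eef_pos: [0.5152, 0.1848, 0.1343]
eef_rot: [-0.139, 0.949, 0.199, -0.2]
wrist_force: [-0.9, -0.1, -0.9]
opening: 0.998
grasp_force: 0.0
```

```bash
cat > kin.py <<'E'
from h import *
from scipy.optimize import least_squares
D=[([-1.427,.1815,1.6078,0,1.354,-.206],[.197,-.54,.2305],[-.001,.985,.174,0]),
([-4.2e-4,.28738,1.79089,0,1.06266,-.17012],[.53257,.11753,.08997],[0,.645,.765,0]),
([.12711,.43201,1.81228,-.0006,.89966,1.34768],[.512345,.184074,.004704],[0,.985,.174,-.001])]
def fk(q,x):
    a1,L1,L2,off,d1,L3,y0,g=x
    r=R.from_euler('z',q[0]+y0); p=r.apply([a1,0,d1])
    r=r*R.from_euler('y',q[1]); p=p+r.apply([0,0,L1])
    r=r*R.from_euler('y',q[2]); p=p+r.apply([off,0,L2])
    r=r*R.from_euler('z',S4*q[3])*R.from_euler('y',q[4]); p=p+r.apply([0,0,L3])
    r=r*R.from_euler('z',S6*q[5]+g)
    return p,r
S4=1;S6=1
x0=[0,.4,.4,0,.35,.25,np.radians(12.3),np.radians(78)]
def load():
    import json
    try: return D+[tuple(z) for z in json.load(open('d.json'))]
    except Exception: return D
def quat(e): return R.from_quat([e[1],e[2],e[3],e[0]])
def res(x):
    o=[]
    for q,p,e in load():
        pp,rr=fk(q,x); o+= list((pp-p)*1000)+list((quat(e).inv()*rr).as_rotvec()*300)
    return o
E
python3 - <<'E'
from h import *
import json
o,p,r=cur(); print(o["time_s"],p.tolist(),o["q"].tolist(),o["eef_rot"].tolist())
json.dump([[o["q"].tolist(),p.tolist(),np.array(o["eef_rot"]).tolist()]],open('d.json','w'))
import kin
best=None
for s4 in(1,-1):
  for s6 in (1,-1):
    for g in range(0,360,60):
        kin.S4,kin.S6=s4,s6; x=list(kin.x0); x[-1]=np.radians(g)
        f=kin.least_squares(kin.res,x)
        if best is None or f.cost<best[0]: best=(f.cost,s4,s6,f.x)
print(best)
print(np.round(kin.res(best[3]),1)) if 0 else None
json.dump([best[1],best[2],best[3].tolist()],open('k.json','w'))
E
```

```text
16.2 [0.515205525390936, 0.18483343501811347, 0.13427139662576804] [0.012553779971592387, 0.513092083492999, 1.4591776196500534, 0.1913097341436588, 1.6240444828880458, 1.1368192896572968] [-0.13891419699546026, 0.9494032513483915, 0.19859605745434994, -0.19973962592785152]
(np.float64(506.64772544795215), 1, 1, array([9.72301287e-04, 5.12750754e-01, 5.22982773e-01, 1.23557055e-01,
       2.97122675e-01, 3.35031839e-01, 2.10331812e-01, 1.77517189e+00]))
```

```bash
python3 - <<'E'
import re
s=open('kin.py').read()
s=s.replace("a1,L1,L2,off,d1,L3,y0,g=x","a1,L1,L2,off,d1,L3,y0,g,wx,wy=x").replace("r.apply([0,0,L3])","r.apply([wx,wy,L3])").replace("np.radians(78)]","np.radians(78),0,0]")
s=s.replace("D=[(","D=[([.12688,.28048,1.78435,0,1.08036,1.34797],[.513404,.184256,.096336],[0,.98475,.17396,-.0018]),(")
open('kin.py','w').write(s)
E
python3 - <<'E'
from h import *
import json,kin
np.set_printoptions(precision=2,suppress=True,linewidth=150)
best=None
for s4 in(1,-1):
  for s6 in (1,-1):
    for g in range(0,360,60):
        kin.S4,kin.S6=s4,s6; x=list(kin.x0); x[7]=np.radians(g)
        f=kin.least_squares(kin.res,x)
        if best is None or f.cost<best[0]: best=(f.cost,s4,s6,f.x)
print(best); kin.S4,kin.S6=best[1:3]
print(np.array(kin.res(best[3])).reshape(-1,6))
json.dump([best[1],best[2],best[3].tolist()],open('k.json','w'))
E
```

```text
(np.float64(0.10603243204677361), 1, 1, array([-0.05,  0.44,  0.51,  0.09,  0.32,  0.33, -0.  ,  7.85, -0.05,  0.12]))
[[ 0.05 -0.09 -0.08  0.05  0.01  0.05]
 [ 0.12  0.07 -0.02 -0.09  0.    0.02]
 [ 0.07 -0.04  0.14 -0.2  -0.03  0.09]
 [-0.08 -0.07 -0.03 -0.09 -0.13 -0.22]
 [ 0.02  0.06 -0.    0.02  0.02  0.05]]
```

```bash
cat > ik.py <<'E'
from h import *
import json,kin
kin.S4,kin.S6,X=json.load(open('k.json'))
lo=np.array([-2.99,-.89,.3,-1.14,0,-3.12]);hi=np.array([2.99,2.07,2.58,4.28,2.63,3.12])
def ik(p,Rr,q0):
    def f(q):
        pp,rr=kin.fk(q,X); return np.r_[(pp-p)*1000,(Rr.inv()*rr).as_rotvec()*300]
    s=kin.least_squares(f,np.clip(q0,lo+1e-3,hi-1e-3),bounds=(lo,hi)); return s.x,np.sqrt(2*s.cost)
def tcp(g,Rr,d=.0243): return np.array(g)+Rr.apply([0,0,d])
E
python3 - <<'E'
from ik import *
np.set_printoptions(precision=2,suppress=True,linewidth=150)
o,p,r=cur(); q00=o["q"]
print("L3,wx,wy,a1,L1,L2,off,d1",np.array(X))
for g in ([.514,.185,.03],[.48,.17,.03],[.55,.10,.03]):
  for psi in (8,20,110,-70,98,-82):
    q,e=ik(tcp(np.array(g)+[0,0,.05],Rt(psi)),Rt(psi),q00)
    if e>1: q,e=ik(tcp(g,Rt(psi)),Rt(psi),[.1,.3,1.7,0,1,-1]); 
    out=[]
    for s in (1,-1):
        qq=q.copy()
        for t in range(0,81,5):
            qn,e=ik(tcp(g,Rt(psi,s*t)),Rt(psi,s*t),qq)
            if e>1 or np.abs(qn-qq).max()>.7: break
            qq=qn
        out.append((s*(t-5),qq))
    print(g,psi,out[0][0],out[0][1],out[1][0],out[1][1])
E
```

```text
L3,wx,wy,a1,L1,L2,off,d1 [-0.05  0.44  0.51  0.09  0.32  0.33 -0.    7.85 -0.05  0.12]
[0.514, 0.185, 0.03] 8 30 [0.13 0.36 2.16 0.05 0.1  1.51] -75 [ 0.13  1.38  0.58 -0.01  2.58  1.56]
[0.514, 0.185, 0.03] 20 25 [0.15 0.36 2.18 0.48 0.19 0.92] -75 [ 0.22  1.38  0.53 -0.25  2.62  1.33]
[0.514, 0.185, 0.03] 110 75 [-0.28  1.    1.59  0.94  1.73 -1.13] -75 [ 0.77  0.87  1.35 -1.11  1.73  0.74]
[0.514, 0.185, 0.03] -70 5 [ 0.17  0.43  1.79 -0.11  0.91  3.03] -75 [-0.28  1.    1.59  0.94  1.73  2.02]
[0.514, 0.185, 0.03] 98 75 [-0.29  0.94  1.76  1.11  1.59 -1.17] -75 [ 0.73  1.    1.17 -1.06  1.94  0.74]
[0.514, 0.185, 0.03] -82 -5 [ 0.14  0.43  1.8  -0.02  0.91 -3.12] 5 [ 0.14  0.43  1.8  -0.02  0.91 -3.12]
[0.48, 0.17, 0.03] 8 30 [0.13 0.32 2.27 0.2  0.03 1.36] -75 [ 0.12  1.28  0.76 -0.03  2.49  1.54]
[0.48, 0.17, 0.03] 20 25 [0.16 0.31 2.28 0.61 0.14 0.79] -75 [ 0.21  1.28  0.72 -0.23  2.52  1.36]
[0.48, 0.17, 0.03] 110 75 [-0.32  0.96  1.67  0.89  1.72 -1.17] -75 [ 0.81  0.89  1.4  -1.13  1.79  0.8 ]
[0.48, 0.17, 0.03] -70 5 [ 0.15  0.37  1.88 -0.11  0.88  3.02] -75 [-0.32  0.96  
[... 152 characters left out ...]
0 [0.11 0.37 1.9  0.   0.87 3.11] -75 [-0.35  0.9   1.83  1.06  1.59  1.93]
[0.55, 0.1, 0.03] 8 25 [-0.03  0.38  2.14  0.35  0.21  1.08] -75 [ 0.04  1.34  0.55 -0.18  2.55  1.4 ]
[0.55, 0.1, 0.03] 20 25 [-0.    0.39  2.17  0.71  0.22  0.55] -75 [ 0.13  1.32  0.55 -0.38  2.54  1.19]
[0.55, 0.1, 0.03] 110 75 [-0.4   1.07  1.42  0.84  1.84 -1.09] -65 [ 0.57  0.73  1.49 -1.1   1.47  0.67]
[0.55, 0.1, 0.03] -70 15 [ 0.1   0.44  1.74 -0.32  0.92  3.08] -75 [-0.4   1.07  1.42  0.84  1.84  2.05]
[0.55, 0.1, 0.03] 98 75 [-0.43  1.    1.6   0.99  1.7  -1.12] -75 [ 0.58  0.9   1.29 -1.09  1.76  0.73]
[0.55, 0.1, 0.03] -82 5 [ 0.01  0.45  1.75 -0.11  0.93  3.08] -75 [-0.43  1.    1.6   0.99  1.7   2.03]
```

```bash
cat > flip.py <<'E'
from ik import *
np.set_printoptions(precision=3,suppress=True,linewidth=150)
d20=np.array([np.cos(np.radians(20)),np.sin(np.radians(20)),0])
d105=np.array([np.cos(np.radians(105)),np.sin(np.radians(105)),0])
G1=np.array([.5143,.1847,.025])+.005*d20; R1=Rt(20,-35)
S=np.array([.515,.19,0]); G1s=S-.005*d105+[0,0,.053]; R1s=Rt(105,55)   # standing, still in grip 1
G2=S+.005*d105+[0,0,.054]; R2=Rt(105,-50)
C2=np.array([.515,.16,0]); R2f=Rt(105,40); G2f=C2-.006*d105+[0,0,.025]
E
python3 - <<'E'
from flip import *
o,p,r=cur(); q=o["q"]
t=tcp(G1,R1); pre=t-R1.apply([0,0,.07])
print("G1 tcp",t,"pre",pre); plan(pre,R1,4)
q,_=ik(pre,R1,q);
def seq(name,P,Rr,q):
    qn,e=ik(P,Rr,q); print(name,e.round(2),qn,"dq",np.abs(qn-q).max().round(2)); return qn
q=seq("pre",pre,R1,q); q=seq("G1",t,R1,q)
up=t+[0,0,.12]; q=seq("up",up,R1,q)
for a in range(20,106,17): q=seq(f"yaw{a}",up,Rt(a,-35),q)
for a in range(-35,56,15): q=seq(f"tilt{a}",up,Rt(105,a),q)
t2=tcp(G1s,R1s); q=seq("above stand",t2+[0,0,.03],R1s,q); q=seq("stand",t2,R1s,q)
print("stand tcp",t2)
t3=tcp(G2,R2); b=t3-R2.apply([0,0,.09]); q=seq("retreat",t2-R1s.apply([0,0,.1]),R1s,q)
for a in range(55,-51,-15): q=seq(f"t{a}",tcp(S+[0,0,.2],Rt(105,a)),Rt(105,a),q)
q=seq("pre2",b,R2,q);q=seq("g2",t3,R2,q)
for a in range(-50,41,15): q=seq(f"t{a}",tcp(S+[0,0,.15],Rt(105,a)),Rt(105,a),q)
q=seq("flat",tcp(G2f,R2f),R2f,q)
for R_ in (R1,Rt(105)): print("world z in tool",R_.inv().apply([0,0,1]))
E
```

```text
G1 tcp [0.506 0.182 0.005] pre [0.544 0.195 0.062]
[12.9, 6.1, 13.2] [-4.5, -3.7, 2.3]
[14.0, 4.6, 12.8] [-4.5, -3.7, 2.3]
[14.9, 3.0, 12.2] [-4.5, -3.7, 2.3]
[15.8, 1.5, 11.3] [-4.5, -3.7, 2.3]
pre 0.0 [ 0.194  0.803  1.119 -0.092  1.824  1.42 ] dq 0.0
G1 0.0 [ 0.184  0.801  1.255 -0.095  1.69   1.424] dq 0.14
up 0.0 [ 0.186  0.648  1.234 -0.098  1.863  1.408] dq 0.17
yaw20 0.0 [ 0.186  0.648  1.234 -0.098  1.863  1.408] dq 0.0
yaw37 0.0 [ 0.266  0.63   1.236 -0.223  1.846  1.194] dq 0.21
yaw54 0.0 [ 0.342  0.588  1.28  -0.338  1.785  0.985] dq 0.21
yaw71 0.0 [ 0.41   0.525  1.359 -0.44   1.687  0.786] dq 0.2
yaw88 0.0 [ 0.463  0.446  1.464 -0.528  1.556  0.594] dq 0.19
yaw105 0.0 [ 0.497  0.355  1.587 -0.602  1.397  0.402] dq 0.19
tilt-35 0.0 [ 0.497  0.355  1.587 -0.602  1.397  0.402] dq 0.0
tilt-20 0.0 [ 0.338  0.266  1.682 -0.369  1.243  0.205] dq 0.23
tilt-5 0.0 [ 0.175  0.223  1.768 -0.096  1.145 -0.047] dq 0.27
tilt10 0.0 [ 0.029  0.231  1.83   0.188  1.128 -0.318] dq 0.28
tilt25 0.0 [-0.095  0.287  1.858  0.44   1.193 -0.562] dq 0.25
tilt40 0.0 [-0.195  0.387  1.851  0.638  
[... 760 characters left out ...]
0.806  1.632  0.451] dq 0.21
pre2 0.0 [ 0.712  0.595  1.383 -0.762  1.622  0.596] dq 0.19
g2 0.0 [ 0.609  0.629  1.468 -0.809  1.474  0.614] dq 0.15
t-50 0.0 [ 0.607  0.471  1.48  -0.805  1.573  0.508] dq 0.16
t-35 0.0 [ 0.479  0.361  1.568 -0.605  1.398  0.381] dq 0.2
t-20 0.0 [ 0.332  0.283  1.656 -0.368  1.249  0.196] dq 0.24
t-5 0.0 [ 0.184  0.246  1.739 -0.095  1.152 -0.04 ] dq 0.27
t10 0.0 [ 0.051  0.252  1.802  0.189  1.131 -0.295] dq 0.28
t25 0.0 [-0.059  0.301  1.837  0.447  1.187 -0.529] dq 0.26
t40 0.0 [-0.149  0.387  1.841  0.657  1.303 -0.719] dq 0.21
flat 0.0 [-0.2    0.604  1.838  0.679  1.158 -0.89 ] dq 0.22
world z in tool [-0.574  0.    -0.819]
world z in tool [ 0.  0. -1.]
```

{"api": "apply_moves", "payload": {
  "moves": [
    {"jaw":1,"offset":[13,6,13],"rot":[-4.5,-3.7,2.3]},
    {"jaw":1,"offset":[14,4.5,13],"rot":[-4.5,-3.7,2.3]},
    {"jaw":1,"offset":[15,3,12],"rot":[-4.5,-3.7,2.3]},
    {"jaw":1,"offset":[16,1.5,11],"rot":[-4.5,-3.7,2.3]},
    {"jaw":1,"offset":[0,0,0],"rot":[0,0,0]}
  ]
}}

```text
time_s: 16.82
eef_pos: [0.542, 0.1964, 0.0633]
eef_rot: [0.053, 0.939, 0.168, -0.296]
wrist_force: [0.8, -0.9, -0.7]
opening: 0.999
grasp_force: 0.0
```

Run:
```python
from flip import *
o,p,r=cur(); print(p, (r.inv()*R1).as_rotvec()*57.3)
plan(tcp(G1,R1),R1,1)
print("pair",rectfit("top","empty_tray_mid",[.514,.185],.032,.045,1))
```

```text
[0.542 0.196 0.063] [0.217 0.037 0.248]
[1.5, 1.3, 70.0] [0.2, 0.0, 0.2]
pair []
```

{"api": "apply_moves", "payload": {
  "moves": [
    {"jaw":1,"offset":[1.5,1.3,20],"rot":[0.2,0,0.2]},
    {"jaw":1,"offset":[0,0,25],"rot":[0,0,0]},
    {"jaw":1,"offset":[0,0,17],"rot":[0,0,0]},
    {"jaw":1,"offset":[0,0,6],"rot":[0,0,0]},
    {"jaw":1,"offset":[0,0,0],"rot":[0,0,0]}
  ]
}}

```text
time_s: 17.55
eef_pos: [0.5092, 0.1809, 0.0094]
eef_rot: [0.052, 0.94, 0.164, -0.295]
wrist_force: [0.3, -0.0, 0.3]
opening: 0.999
grasp_force: 0.0
```

Run:
```python
from flip import *
o,p,r=cur(); print(p, o["wrist_force"]); plan(tcp(G1,R1),R1,1)
```

```text
[0.509 0.181 0.009] [ 0.283 -0.042  0.309]
[0.1, -1.8, 5.1] [0.0, -0.1, -0.2]
```

{"api": "apply_moves", "payload": {
  "moves": [
    {"jaw":1,"offset":[0,-1,4],"rot":[0,0,0]},
    {"jaw":0.6,"offset":[0,0,0],"rot":[0,0,0]},
    {"jaw":0.4,"offset":[0,0,0],"rot":[0,0,0]},
    {"jaw":0.4,"offset":[0,0,0],"rot":[0,0,0]},
    {"jaw":0.4,"offset":[0,0,0],"rot":[0,0,0]}
  ]
}}

```text
time_s: 18.18
eef_pos: [0.5068, 0.1816, 0.0058]
eef_rot: [0.053, 0.94, 0.165, -0.295]
wrist_force: [1.6, 3.6, 2.1]
opening: 0.72
grasp_force: 65.9
```

{"api": "apply_moves", "payload": {
  "moves": [
    {"jaw":0.4,"offset":[0,0,0],"rot":[0,0,0]},
    {"jaw":0.4,"offset":[-1.7,0,-2.5],"rot":[0,0,0]},
    {"jaw":0.4,"offset":[-4,0,-5.7],"rot":[0,0,0]},
    {"jaw":0.4,"offset":[-6,0,-8],"rot":[0,0,0]},
    {"jaw":0.4,"offset":[0,0,0],"rot":[0,0,0]}
  ]
}}

```text
time_s: 18.8
eef_pos: [0.5068, 0.1811, 0.0265]
eef_rot: [0.053, 0.94, 0.165, -0.295]
wrist_force: [-0.2, -0.1, -3.7]
opening: 0.718
grasp_force: 65.6
```

Run:
```python
from flip import *
o,p,r=cur(); print(p, o["wrist_force"],o["torque"])
im,d=ctrl.camera("side")
cv2.imwrite("pics/s3.png",cv2.resize(im[150:250,270:420,::-1],None,fx=5.2,fy=5.2,interpolation=cv2.INTER_CUBIC))
```

```text
[0.507 0.181 0.026] [-0.204 -0.066 -3.697] [ 0.204 -0.539 -0.053]
```

View pics/s3.png

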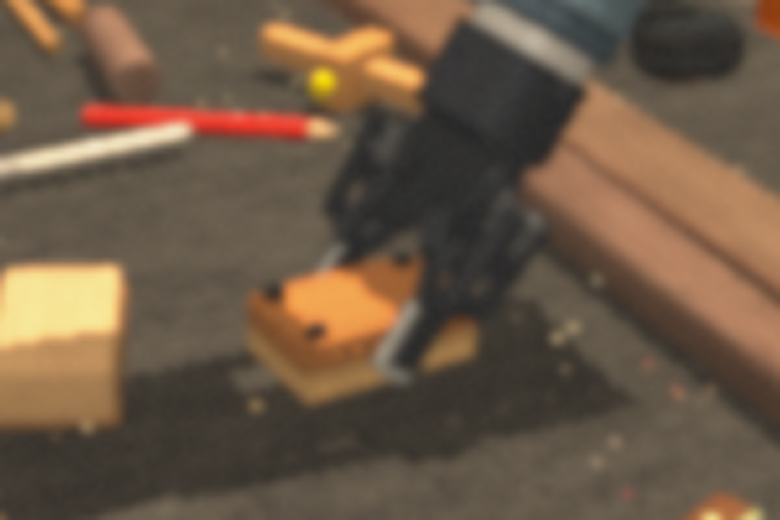

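{"api": "apply_moves", "payload": {
  "moves": [
    {"jaw":0.4,"offset":[-6.5,0,-9],"rot":[-5.4,0,-7.7]},
    {"jaw":0.4,"offset":[-6.5,0,-9],"rot":[-5.4,0,-7.7]},
    {"jaw":0.4,"offset":[-6.5,0,-9],"rot":[-5.4,0,-7.7]},
    {"jaw":0.4,"offset":[-6.5,0,-9],"rot":[-5.4,0,-7.7]},
    {"jaw":0.4,"offset":[-6.5,0,-9],"rot":[-5.4,0,-7.7]}
  ]
}}

```text
time_s: 19.48
eef_pos: [0.5051, 0.1809, 0.081]
eef_rot: [0.168, 0.794, 0.528, -0.25]
wrist_force: [0.1, 0.3, -3.9]
opening: 0.71
grasp_force: 66.1
```

{"api": "apply_moves", "payload": {
  "moves": [
    {"jaw":0.4,"offset":[-6.5,0,-9],"rot":[-5.4,0,-7.7]},
    {"jaw":0.4,"offset":[-6.5,0,-9],"rot":[-5.4,0,-7.7]},
    {"jaw":0.4,"offset":[-6.5,0,-9],"rot":[-5.4,0,-7.7]},
    {"jaw":0.4,"offset":[-6.5,0,-9],"rot":[-5.4,0,-7.7]},
    {"jaw":0.4,"offset":[0,0,0],"rot":[0,0,0]}
  ]
}}

```text
time_s: 20.1
eef_pos: [0.5039, 0.1803, 0.1259]
eef_rot: [0.239, 0.584, 0.754, -0.184]
wrist_force: [0.6, 0.1, -2.6]
opening: 0.719
grasp_force: 66.3
```

{"api": "apply_moves", "payload": {
  "moves": [
    {"jaw":0.4,"offset":[0,0,0],"rot":[0,9,0]},
    {"jaw":0.4,"offset":[0,0,0],"rot":[0,9,0]},
    {"jaw":0.4,"offset":[0,0,0],"rot":[0,9,0]},
    {"jaw":0.4,"offset":[0,0,0],"rot":[0,9,0]},
    {"jaw":0.4,"offset":[0,0,0],"rot":[0,9,0]}
  ]
}}

```text
time_s: 20.72
eef_pos: [0.5057, 0.1799, 0.1259]
eef_rot: [-0.07, 0.611, 0.787, 0.055]
wrist_force: [-1.0, 1.2, -5.3]
opening: 0.717
grasp_force: 66.2
```

{"api": "apply_moves", "payload": {
  "moves": [
    {"jaw":0.4,"offset":[0,0,0],"rot":[0,9,0]},
    {"jaw":0.4,"offset":[0,0,0],"rot":[0,9,0]},
    {"jaw":0.4,"offset":[0,0,0],"rot":[0,9,0]},
    {"jaw":0.4,"offset":[0,0,0],"rot":[0,9,0]},
    {"jaw":0.4,"offset":[0,0,0],"rot":[0,9,0]}
  ]
}}

```text
time_s: 21.35
eef_pos: [0.5064, 0.1787, 0.1255]
eef_rot: [-0.365, 0.543, 0.701, 0.284]
wrist_force: [-0.4, 0.7, -4.3]
opening: 0.715
grasp_force: 66.3
```

Run:
```python
from flip import *
o,p,r=cur(); print(o["time_s"],p, o["wrist_force"],o["opening"],(r.inv()*R1s).as_rotvec()*57.3)
plan(tcp(G1s,R1s)+[0,0,.012],R1s,5)
im,d=ctrl.camera("side")
cv2.imwrite("pics/s4.png",cv2.resize(im[120:240,270:420,::-1],None,fx=5,fy=5,interpolation=cv2.INTER_CUBIC))
```

```text
21.35 [0.506 0.179 0.126] [-0.42   0.746 -4.32 ] 0.7145470443263308 [ 0.529 -0.129 -0.285]
[-9.5, 2.2, 12.4] [0.1, -0.0, -0.1]
[-9.5, 2.2, 12.4] [0.1, -0.0, -0.1]
[-9.5, 2.2, 12.4] [0.1, -0.0, -0.1]
[-9.5, 2.2, 12.4] [0.1, -0.0, -0.1]
[-9.5, 2.2, 12.4] [0.1, -0.0, -0.1]
```

View pics/s4.png

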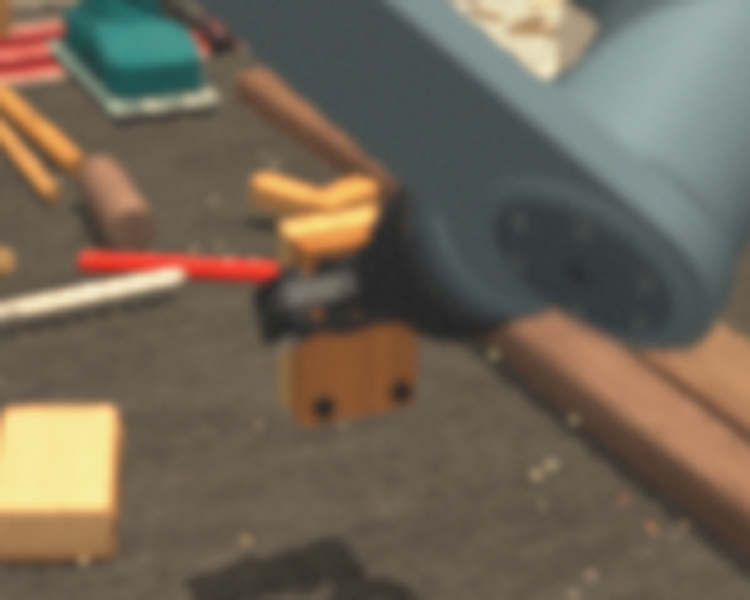

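{"api": "apply_moves", "payload": {
  "moves": [
    {"jaw":0.4,"offset":[-9.5,2,12.5],"rot":[0.3,0,0]},
    {"jaw":0.4,"offset":[-9.5,2,12.5],"rot":[0.2,0,0]},
    {"jaw":0.4,"offset":[-9.5,2,12.5],"rot":[0,0,-0.3]},
    {"jaw":0.4,"offset":[-9.5,2,12.5],"rot":[0,0,0]},
    {"jaw":0.4,"offset":[-9.5,2,12.5],"rot":[0,0,0]}
  ]
}}

```text
time_s: 22.02
eef_pos: [0.5086, 0.2065, 0.0497]
eef_rot: [-0.365, 0.539, 0.705, 0.28]
wrist_force: [-0.3, -0.2, -3.9]
opening: 0.718
grasp_force: 66.5
```

{"api": "apply_moves", "payload": {
  "moves": [
    {"jaw":0.4,"offset":[0,0,0],"rot":[0,0,0]},
    {"jaw":0.4,"offset":[-4,0,2.8],"rot":[0,0,0]},
    {"jaw":0.4,"offset":[-2.5,0,1.7],"rot":[0,0,0]},
    {"jaw":0.4,"offset":[0,0,0],"rot":[0,0,0]},
    {"jaw":0.4,"offset":[0,0,0],"rot":[0,0,0]}
  ]
}}

```text
time_s: 22.65
eef_pos: [0.5089, 0.2055, 0.0429]
eef_rot: [-0.365, 0.539, 0.705, 0.281]
wrist_force: [0.5, 0.6, -3.5]
opening: 0.722
grasp_force: 66.4
```

Run:
```python
from flip import *
o,p,r=cur(); print(o["time_s"],p, o["wrist_force"],o["torque"],(r.inv()*R1s).as_rotvec()*57.3)
plan(tcp(G1s,R1s),R1s,1)
for c in ("side","top"):
    im,d=ctrl.camera(c)
    for t in ("empty_tray_mid","full_tray_mid"):
        for x in ctrl.outline_of(c,t):
            q=pts(c,d,x["region"]); m=np.median(q,0)
            if np.hypot(m[0]-.515,m[1]-.19)<.08: print(c,t,x["score"],m,np.percentile(q,[1,99],axis=0))
```

```text
22.65 [0.509 0.205 0.043] [ 0.504  0.603 -3.514] [-0.842 -0.212 -0.023] [-0.033  0.145  0.143]
[-4.0, 1.8, 0.9] [-0.0, 0.1, 0.1]
side empty_tray_mid 0.73 [0.504 0.176 0.03 ] [[0.481 0.166 0.   ]
 [0.543 0.189 0.099]]
side full_tray_mid 0.62 [0.503 0.197 0.098] [[ 0.478  0.122 -0.001]
 [ 0.574  0.419  0.138]]
top empty_tray_mid 0.59 [0.513 0.184 0.098] [[ 0.484  0.166 -0.001]
 [ 0.543  0.197  0.103]]
top full_tray_mid 0.49 [0.508 0.202 0.096] [[ 0.479  0.184 -0.001]
 [ 0.552  0.217  0.102]]
```

{"api": "apply_moves", "payload": {
  "moves": [
    {"jaw":0.4,"offset":[-1.6,0,1.2],"rot":[0,0,0]},
    {"jaw":0.4,"offset":[-0.8,0,0.6],"rot":[0,0,0]},
    {"jaw":0.4,"offset":[-0.8,0,0.6],"rot":[0,0,0]},
    {"jaw":0.4,"offset":[0,0,0],"rot":[0,0,0]},
    {"jaw":0.4,"offset":[0,0,0],"rot":[0,0,0]}
  ]
}}

```text
time_s: 23.58
eef_pos: [0.5087, 0.2057, 0.0401]
eef_rot: [-0.366, 0.539, 0.705, 0.281]
wrist_force: [-3.0, -3.3, 8.1]
opening: 0.718
grasp_force: 67.5
```

{"api": "apply_moves", "payload": {
  "moves": [
    {"jaw":0.85,"offset":[0,0,0],"rot":[0,0,0]},
    {"jaw":1,"offset":[0,0,0],"rot":[0,0,0]},
    {"jaw":1,"offset":[0,0,0],"rot":[0,0,0]},
    {"jaw":1,"offset":[0,0,-15],"rot":[0,0,0]},
    {"jaw":1,"offset":[0,0,-30],"rot":[0,0,0]}
  ]
}}

```text
time_s: 24.2
eef_pos: [0.5176, 0.17, 0.0648]
eef_rot: [-0.366, 0.539, 0.705, 0.28]
wrist_force: [0.5, -0.0, -0.5]
opening: 0.998
grasp_force: 0.0
```

Run:
```python
from flip import *
o,p,r=cur(); print(o["time_s"],p,o["opening"])
for c in ("side","top"):
    im,d=ctrl.camera(c)
    for t in ("empty_tray_mid","full_tray_mid"):
        for x in ctrl.outline_of(c,t):
            q=pts(c,d,x["region"]); m=np.median(q,0)
            if np.hypot(m[0]-.515,m[1]-.19)<.08: print(c,t,x["score"],m,np.percentile(q,[1,99],axis=0).tolist())
    if c=="top":
        q=pts(c,d,np.ones_like(d,bool)); q=q[(np.hypot(q[:,0]-.515,q[:,1]-.195)<.06)&(abs(q[:,2]-.096)<.008)]
        print(len(q),cv2.minAreaRect((q[:,:2]*1000).astype(np.float32)),np.median(q[:,2]))
# path: back off, go over, to pre2
print("rows back/up:"); a=p-R1s.apply([0,0,.055])+[0,0,.0]
b=tcp(S+[0,0,.235],Rt(105,0)); pre=tcp(G2,R2)-R2.apply([0,0,.09])
R0=Rt(105,0); plan(b,R0,6,a,r); print("to pre"); plan(pre,R2,5,b,R0); print(a,b,pre)
```

```text
24.2 [0.518 0.17  0.065] 0.9982894658875062
side empty_tray_mid 0.93 [0.507 0.177 0.031] [[0.48167284393650023, 0.16563815945487126, 0.0011027905410145556], [0.5435420060176283, 0.1917798352714808, 0.09740404290312966]]
top empty_tray_mid 0.58 [0.508 0.181 0.095] [[0.4827772254096859, 0.1654980775067944, 0.002747673260206609], [0.5433176785973673, 0.19639826115225845, 0.10019372049807047]]
top full_tray_mid 0.54 [0.507 0.202 0.094] [[0.4794513051047703, 0.18538314993970278, -0.002651841251266207], [0.541283060425189, 0.2164409258062862, 0.09888625296207638]]
332 ((524.3936767578125, 191.085693359375), (50.96437072753906, 89.6974105834961), 89.53866577148438) 0.09555613080921166
rows back/up:
[21.8, 0.5, -2.1] [-0.0, -9.2, 0.0]
[21.2, 0.5, -5.5] [-0.0, -9.2, 0.0]
[20.1, 0.5, -8.8] [-0.0, -9.2, 0.0]
[18.4, 0.5, -11.9] [-0.0, -9.2, 0.0]
[16.3, 0.4, -14.7] [-0.0, -9.2, 0.0]
[13.7, 0.4, -17.1] [-0.0, -9.2, 0.0]
to pre
[11.1, 0.0, 22.9] [-0.0, -10.0, 0.0]
[14.9, 0.0, 20.6] [-0.0, -10.0, 0.0]
[18.2, 0.0, 17.7] [-0.0, -10.0, 0.0]
[21.0, 0.0, 14.3] [-0.0, -10.0, 0.0]
[23.2, 0.0, 10.4] [-0.0, -10.0, 0.0]
[0.529 0.127 0.096] [0.515 0.19  0.211] [0.501 0.243 0.096]
```

{"api": "apply_moves", "payload": {
  "moves": [
    {"jaw":1,"offset":[0,0,-27],"rot":[0,0,0]},
    {"jaw":1,"offset":[0,0,-28],"rot":[0,0,0]},
    {"jaw":1,"offset":[22,0.5,-2],"rot":[0,-9.2,0]},
    {"jaw":1,"offset":[21,0.5,-5.5],"rot":[0,-9.2,0]},
    {"jaw":1,"offset":[20,0.5,-9],"rot":[0,-9.2,0]}
  ]
}}

```text
time_s: 25.12
eef_pos: [0.5224, 0.159, 0.1535]
eef_rot: [-0.185, 0.591, 0.772, 0.143]
wrist_force: [-0.4, 0.0, -0.3]
opening: 1.004
grasp_force: 0.0
```

{"api": "apply_moves", "payload": {
  "moves": [
    {"jaw":1,"offset":[18.5,0.5,-12],"rot":[0,-9.2,0]},
    {"jaw":1,"offset":[16,0.5,-15],"rot":[0,-9.2,0]},
    {"jaw":1,"offset":[13.5,0.5,-17],"rot":[0,-9.2,0]},
    {"jaw":1,"offset":[25,0,5],"rot":[0,-10,0]},
    {"jaw":1,"offset":[20,0,5],"rot":[0,-10,0]}
  ]
}}

```text
time_s: 25.75
eef_pos: [0.5042, 0.2339, 0.198]
eef_rot: [0.144, 0.598, 0.781, -0.107]
wrist_force: [0.3, -0.2, -1.2]
opening: 1.003
grasp_force: 0.0
```

```bash
sed -i 's/S=np.array(\[.515,.19,0\])/S=np.array([.512,.191,0])/' flip.py
python3 - <<'E'
from flip import *
o,p,r=cur(); print(o["time_s"],p)
t=tcp(G2,R2); pre=t-R2.apply([0,0,.075]); print(pre,t); plan(pre,R2,4)
im,d=ctrl.camera("top")
q=pts("top",d,np.ones_like(d,bool)); q=q[(np.hypot(q[:,0]-.515,q[:,1]-.195)<.05)&(abs(q[:,2]-.096)<.006)]
print(len(q),cv2.minAreaRect((q[:,:2]*1000).astype(np.float32)),np.median(q[:,2]))
E
```

```text
25.75 [0.504 0.234 0.198]
[0.501 0.233 0.087] [0.516 0.178 0.038]
[9.9, -1.0, 26.0] [0.1, -7.3, 0.0]
[13.1, -1.0, 24.5] [0.1, -7.3, 0.0]
[16.2, -1.0, 22.7] [0.1, -7.3, 0.0]
[18.9, -0.9, 20.4] [0.1, -7.3, 0.0]
321 ((512.9961547851562, 191.46884155273438), (62.87346267700195, 39.456565856933594), 15.81667423248291) 0.09555889318721811
```

{"api": "apply_moves", "payload": {
  "moves": [
    {"jaw":1,"offset":[10,-1,26],"rot":[0,-7.3,0]},
    {"jaw":1,"offset":[13,-0.5,24.5],"rot":[0,-7.3,0]},
    {"jaw":1,"offset":[16,-0.5,22.5],"rot":[0,-7.3,0]},
    {"jaw":1,"offset":[19,0,20.5],"rot":[0,-7.3,0]},
    {"jaw":1,"offset":[0,0,0],"rot":[-0.5,0,-0.5]}
  ]
}}

```text
time_s: 26.42
eef_pos: [0.4978, 0.2317, 0.0788]
eef_rot: [0.332, 0.544, 0.726, -0.258]
wrist_force: [-0.4, 0.8, -0.5]
opening: 1.0
grasp_force: 0.0
```

```bash
sed -i 's/S=np.array(\[.512,.191,0\])/S=np.array([.513,.1915,0])/' flip.py
python3 - <<'E'
from flip import *
o,p,r=cur(); print(o["time_s"],p,(r.inv()*R2).as_rotvec()*57.3)
plan(tcp(G2,R2),R2,1)
E
```

```text
26.425 [0.498 0.232 0.079] [ 0.242 -0.289  1.241]
[-5.7, 3.9, 69.2] [0.2, -0.3, 1.2]
```

{"api": "apply_moves", "payload": {
  "moves": [
    {"jaw":1,"offset":[-5.5,4,0],"rot":[0.3,0,0.7]},
    {"jaw":1,"offset":[0,0,20],"rot":[0,0,0]},
    {"jaw":1,"offset":[0,0,25],"rot":[0,0,0]},
    {"jaw":1,"offset":[0,0,16],"rot":[0,0,0]},
    {"jaw":1,"offset":[0,0,6],"rot":[0,0,0]}
  ]
}}

```text
time_s: 27.05
eef_pos: [0.5213, 0.1799, 0.047]
eef_rot: [0.334, 0.554, 0.72, -0.252]
wrist_force: [-0.2, 0.2, 0.4]
opening: 1.001
grasp_force: 0.0
```

Run:
```python
from flip import *
o,p,r=cur(); print(o["time_s"],p,(r.inv()*R2).as_rotvec()*57.3,o["wrist_force"])
plan(tcp(G2,R2),R2,1)
```

```text
27.05 [0.521 0.18  0.047] [ 0.29  -0.503 -0.297] [-0.181  0.243  0.379]
[6.3, -5.0, 5.7] [0.3, -0.5, -0.3]
```

{"api": "apply_moves", "payload": {
  "moves": [
    {"jaw":1,"offset":[3,-2.5,3],"rot":[0,0,0]},
    {"jaw":1,"offset":[3,-2,2.5],"rot":[0,0,0]},
    {"jaw":1,"offset":[0,0,0],"rot":[0,0,0]},
    {"jaw":1,"offset":[0,0,0],"rot":[0,0,0]},
    {"jaw":1,"offset":[0,0,0],"rot":[0,0,0]}
  ]
}}

```text
time_s: 27.68
eef_pos: [0.5167, 0.1801, 0.0385]
eef_rot: [0.335, 0.553, 0.72, -0.252]
wrist_force: [0.1, -0.6, -0.7]
opening: 0.998
grasp_force: 0.0
```

Run:
```python
from flip import *
o,p,r=cur(); print(o["time_s"],p,(r.inv()*R2).as_rotvec()*57.3,o["wrist_force"])
plan(tcp(G2,R2),R2,1)
```

```text
27.675 [0.517 0.18  0.038] [ 0.376 -0.468 -0.178] [ 0.07  -0.592 -0.724]
[-1.0, -0.6, 1.3] [0.4, -0.5, -0.2]
```

Good. Closing on the standing pair.

{"api": "apply_moves", "payload": {
  "moves": [
    {"jaw":0.7,"offset":[0,0,1],"rot":[0,0,0]},
    {"jaw":0.5,"offset":[0,0,0],"rot":[0,0,0]},
    {"jaw":0.4,"offset":[0,0,0],"rot":[0,0,0]},
    {"jaw":0.4,"offset":[0,0,0],"rot":[0,0,0]},
    {"jaw":0.4,"offset":[0,0,0],"rot":[0,0,0]}
  ]
}}

```text
time_s: 28.3
eef_pos: [0.5168, 0.179, 0.0379]
eef_rot: [0.335, 0.553, 0.72, -0.252]
wrist_force: [-1.6, -1.1, 3.4]
opening: 0.719
grasp_force: 65.9
```

Run:
```python
from flip import *
o,p,r=cur(); print(o["time_s"],p,(r.inv()*R2).as_rotvec()*57.3,o["wrist_force"],o["opening"])
G=p-r.apply([0,0,.0243]); print("G",G,"offset along d105",(G-S)@d105)
print("up in tool",r.inv().apply([0,0,1]))
```

```text
28.3 [0.517 0.179 0.038] [ 0.341 -0.443 -0.18 ] [-1.636 -1.131  3.385] 0.7186406788153729
G [0.512 0.197 0.054] offset along d105 0.0054693247248129
up in tool [-0.761  0.006 -0.649]
```

{"api": "apply_moves", "payload": {
  "moves": [
    {"jaw":0.4,"offset":[-4,0,-3.5],"rot":[0,0,0]},
    {"jaw":0.4,"offset":[-15,0,-13],"rot":[0,0,0]},
    {"jaw":0.4,"offset":[-19,0,-16],"rot":[0,0,0]},
    {"jaw":0.4,"offset":[-19,0,-16],"rot":[0,0,0]},
    {"jaw":0.4,"offset":[-19,0,-16],"rot":[0,0,0]}
  ]
}}

```text
time_s: 28.92
eef_pos: [0.5162, 0.1788, 0.1391]
eef_rot: [0.334, 0.553, 0.72, -0.252]
wrist_force: [0.7, -0.6, -3.7]
opening: 0.718
grasp_force: 65.7
```

{"api": "apply_moves", "payload": {
  "moves": [
    {"jaw":0.4,"offset":[0,0,0],"rot":[0,9,0]},
    {"jaw":0.4,"offset":[0,0,0],"rot":[0,9,0]},
    {"jaw":0.4,"offset":[0,0,0],"rot":[0,9,0]},
    {"jaw":0.4,"offset":[0,0,0],"rot":[0,9,0]},
    {"jaw":0.4,"offset":[0,0,0],"rot":[0,9,0]}
  ]
}}

```text
time_s: 29.55
eef_pos: [0.5163, 0.1788, 0.1392]
eef_rot: [0.032, 0.607, 0.794, -0.019]
wrist_force: [0.3, -0.3, -4.7]
opening: 0.719
grasp_force: 65.8
```

{"api": "apply_moves", "payload": {
  "moves": [
    {"jaw":0.4,"offset":[0,0,0],"rot":[0,9,0]},
    {"jaw":0.4,"offset":[0,0,0],"rot":[0,9,0]},
    {"jaw":0.4,"offset":[0,0,0],"rot":[0,9,0]},
    {"jaw":0.4,"offset":[0,0,0],"rot":[0,9,0]},
    {"jaw":0.4,"offset":[0,0,0],"rot":[0,9,0]}
  ]
}}

```text
time_s: 30.18
eef_pos: [0.5168, 0.1779, 0.1389]
eef_rot: [-0.273, 0.568, 0.746, 0.214]
wrist_force: [-1.0, 0.3, -4.4]
opening: 0.717
grasp_force: 66.0
```

Run:
```python
from flip import *
o,p,r=cur(); print(o["time_s"],p, o["wrist_force"],o["opening"],(r.inv()*R2f).as_rotvec()*57.3,"up in tool",r.inv().apply([0,0,1]))
G=p-r.apply([0,0,.0243]); print(G)
plan(tcp(G2f,r)+[0,0,.015],r,5)
im,d=ctrl.camera("side")
cv2.imwrite("pics/s5.png",cv2.resize(im[120:240,270:420,::-1],None,fx=5,fy=5,interpolation=cv2.INTER_CUBIC))
```

```text
30.175 [0.517 0.178 0.139] [-0.967  0.274 -4.436] 0.7172747818058833 [ 0.293 -0.606  0.531] up in tool [ 0.651  0.01  -0.759]
[0.521 0.163 0.157]
[-16.3, -1.5, 16.9] [0.0, 0.0, 0.0]
[-16.3, -1.5, 16.9] [0.0, 0.0, 0.0]
[-16.3, -1.5, 16.9] [0.0, 0.0, 0.0]
[-16.3, -1.5, 16.9] [0.0, 0.0, 0.0]
[-16.3, -1.5, 16.9] [0.0, 0.0, 0.0]
```

View pics/s5.png

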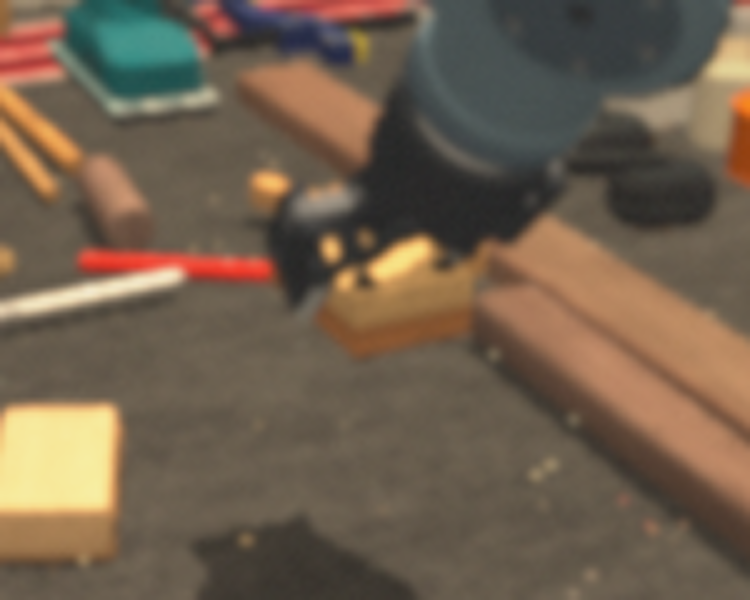

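{"api": "apply_moves", "payload": {
  "moves": [
    {"jaw":0.4,"offset":[-16.5,-1.5,17],"rot":[0,0,0]},
    {"jaw":0.4,"offset":[-16.5,-1.5,17],"rot":[0,0,0]},
    {"jaw":0.4,"offset":[-16.5,-1.5,17],"rot":[0,0,0]},
    {"jaw":0.4,"offset":[-16.5,-1.5,17],"rot":[0,0,0]},
    {"jaw":0.4,"offset":[-16,-1.5,16.5],"rot":[0,0,0]}
  ]
}}

```text
time_s: 30.85
eef_pos: [0.5109, 0.1703, 0.0185]
eef_rot: [-0.272, 0.568, 0.747, 0.211]
wrist_force: [-0.2, -0.7, -3.9]
opening: 0.72
grasp_force: 66.1
```

Run:
```python
from flip import *
o,p,r=cur(); up=r.inv().apply([0,0,1])
G=p-r.apply([0,0,.0243]); print(o["time_s"],G,o["wrist_force"],"pair angle err",up, "tilt",np.degrees(np.arcsin(up[0])))
im,d=ctrl.camera("top")
q=pts("top",d,np.ones_like(d,bool)); q=q[(np.hypot(q[:,0]-.515,q[:,1]-.16)<.07)&(q[:,2]>.02)&(q[:,2]<.07)]
A=np.c_[q[:,:2]-[.515,.16],np.ones(len(q))]
print(len(q),np.percentile(q[:,2],[5,50,95]))
```

```text
30.85 [0.515 0.155 0.037] [-0.175 -0.734 -3.944] pair angle err [ 0.646  0.007 -0.763] tilt 40.247942494079815
959 [0.038 0.048 0.066]
```

{"api": "apply_moves", "payload": {
  "moves": [
    {"jaw":0.4,"offset":[-3.2,0,3.8],"rot":[0,0,0]},
    {"jaw":0.4,"offset":[-2,0,2.3],"rot":[0,0,0]},
    {"jaw":0.4,"offset":[-1,0,1.2],"rot":[0,0,0]},
    {"jaw":0.4,"offset":[0,0,0],"rot":[0,0,0]},
    {"jaw":0.4,"offset":[0,0,0],"rot":[0,0,0]}
  ]
}}

```text
time_s: 31.52
eef_pos: [0.512, 0.1696, 0.0105]
eef_rot: [-0.273, 0.569, 0.746, 0.213]
wrist_force: [-0.1, -0.0, -3.2]
opening: 0.717
grasp_force: 66.4
```

{"api": "apply_moves", "payload": {
  "moves": [
    {"jaw":0.4,"offset":[-0.6,0,0.8],"rot":[0,0,0]},
    {"jaw":0.4,"offset":[-0.6,0,0.8],"rot":[0,0,0]},
    {"jaw":0.4,"offset":[0,0,0],"rot":[0,0,0]},
    {"jaw":0.4,"offset":[0,0,0],"rot":[0,0,0]},
    {"jaw":0.4,"offset":[0,0,0],"rot":[0,0,0]}
  ]
}}

```text
time_s: 32.15
eef_pos: [0.5117, 0.1698, 0.0082]
eef_rot: [-0.273, 0.569, 0.746, 0.213]
wrist_force: [1.0, 0.1, -3.0]
opening: 0.717
grasp_force: 66.4
```

{"api": "apply_moves", "payload": {
  "moves": [
    {"jaw":0.4,"offset":[-0.6,0,0.8],"rot":[0,0,0]},
    {"jaw":0.4,"offset":[-0.6,0,0.8],"rot":[0,0,0]},
    {"jaw":0.4,"offset":[0,0,0],"rot":[0,0,0]},
    {"jaw":0.4,"offset":[0,0,0],"rot":[0,0,0]},
    {"jaw":0.4,"offset":[0,0,0],"rot":[0,0,0]}
  ]
}}

```text
time_s: 32.78
eef_pos: [0.5119, 0.1698, 0.0074]
eef_rot: [-0.273, 0.569, 0.746, 0.213]
wrist_force: [-2.2, -3.3, 7.1]
opening: 0.717
grasp_force: 67.6
```

{"api": "apply_moves", "payload": {
  "moves": [
    {"jaw":0.85,"offset":[0,0,0],"rot":[0,0,0]},
    {"jaw":1,"offset":[0,0,0],"rot":[0,0,0]},
    {"jaw":1,"offset":[0,0,-5],"rot":[0,0,0]},
    {"jaw":1,"offset":[0,0,-30],"rot":[0,0,0]},
    {"jaw":1,"offset":[0,0,-40],"rot":[0,0,0]}
  ]
}}

```text
time_s: 33.4
eef_pos: [0.5233, 0.1228, 0.0635]
eef_rot: [-0.274, 0.569, 0.746, 0.212]
wrist_force: [0.9, -0.1, 0.0]
opening: 0.998
grasp_force: 0.0
```

{"api": "apply_moves", "payload": {
  "moves": [
    {"jaw":1,"offset":[10,0,-15],"rot":[0,-10.2,0]},
    {"jaw":1,"offset":[12,0,-10],"rot":[0,-10.2,0]},
    {"jaw":1,"offset":[14,0,0],"rot":[0,-10.2,0]},
    {"jaw":1,"offset":[10,0,0],"rot":[0,-9.7,0]},
    {"jaw":1,"offset":[0,0,0],"rot":[0,0,0]}
  ]
}}

```text
time_s: 34.02
eef_pos: [0.5162, 0.1512, 0.1034]
eef_rot: [0.002, 0.605, 0.796, 0.004]
wrist_force: [0.0, -0.4, -0.7]
opening: 0.997
grasp_force: 0.0
```

Run:
```python
from flip import *
o,p,r=cur(); print(o["time_s"],p,r.as_matrix()[:,0],r.as_matrix()[:,2])
for i in range(2):
  im,d=ctrl.camera("top")
  a=pts("top",d,np.ones_like(d,bool)); a=a[(np.hypot(a[:,0]-.515,a[:,1]-.16)<.07)]
  for lo_,hi_ in ((.03,.046),(.012,.046)):
    q=a[(a[:,2]>lo_)&(a[:,2]<hi_)]
    print(len(q),cv2.minAreaRect((q[:,:2]*1000).astype(np.float32)),np.median(q[:,2]))
for x in ctrl.outline_of("top","full_tray_mid"): print(x["score"],x["position"],x["region"].sum())
cv2.imwrite("pics/t6.png",cv2.resize(im[150:280,270:430,::-1],None,fx=4.5,fy=4.5,interpolation=cv2.INTER_CUBIC))
```

```text
34.025 [0.516 0.151 0.103] [-0.267  0.964  0.002] [ 0.007  0.004 -1.   ]
236 ((513.904296875, 170.61061096191406), (61.996639251708984, 79.22091674804688), 22.386070251464844) 0.03613663134710565
256 ((512.5469970703125, 167.80166625976562), (61.66652297973633, 80.00601959228516), 17.120845794677734) 0.035941119015782674
254 ((513.0738525390625, 167.70799255371094), (61.172142028808594, 79.72608184814453), 17.380571365356445) 0.036320968611456395
277 ((512.5220947265625, 167.67750549316406), (62.243473052978516, 79.99752044677734), 17.380571365356445) 0.0361928698103986
0.66 [202.4, 282.6] 543
0.54 [333.5, 210.0] 240
```

View pics/t6.png

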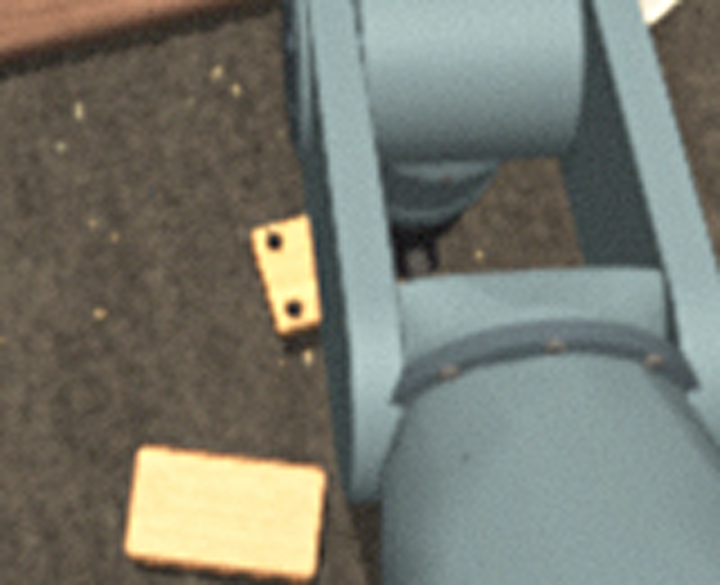

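Run:
```python
from flip import *
plan([.5146,.1604,.0175],Rt(105.6),1)
```

```text
[12.5, 0.6, 84.8] [0.3, -0.2, -0.5]
```

{"api": "apply_moves", "payload": {
  "moves": [
    {"jaw":1,"offset":[9.5,0.5,15],"rot":[0.3,-0.2,-0.3]},
    {"jaw":1,"offset":[0,0,30],"rot":[0,0,0]},
    {"jaw":1,"offset":[0,0,25],"rot":[0,0,0]},
    {"jaw":1,"offset":[0,0,14],"rot":[0,0,0]},
    {"jaw":1,"offset":[0,0,0],"rot":[0,0,0]}
  ]
}}

```text
time_s: 34.8
eef_pos: [0.514, 0.1568, 0.0167]
eef_rot: [-0.001, 0.606, 0.795, -0.001]
wrist_force: [0.9, 0.0, 0.7]
opening: 0.994
grasp_force: 0.0
```

{"api": "apply_moves", "payload": {
  "moves": [
    {"jaw":1,"offset":[0,0,0],"rot":[0,0,0]},
    {"jaw":0.7,"offset":[0,0,0],"rot":[0,0,0]},
    {"jaw":0.5,"offset":[0,0,0],"rot":[0,0,0]},
    {"jaw":0.4,"offset":[0,0,0],"rot":[0,0,0]},
    {"jaw":0.4,"offset":[0,0,0],"rot":[0,0,0]}
  ]
}}

```text
time_s: 35.42
eef_pos: [0.5161, 0.1575, 0.0199]
eef_rot: [0.001, 0.606, 0.796, 0.001]
wrist_force: [-0.9, -1.1, 5.7]
opening: 0.708
grasp_force: 65.1
```

Run:
```python
from flip import *
o,p,r=cur(); print(o["time_s"],p,r.as_matrix()[:,0],r.as_matrix()[:,2],o["wrist_force"],o["opening"],o["grasp_force"])
im,d=ctrl.camera("side")
cv2.imwrite("pics/s7.png",cv2.resize(im[170:260,290:410,::-1],None,fx=6,fy=6,interpolation=cv2.INTER_CUBIC))
```

```text
35.425 [0.516 0.158 0.02 ] [-0.267  0.964 -0.001] [ 0.003 -0.    -1.   ] [-0.899 -1.125  5.746] 0.7079775217349952 65.05727559328079
```

View pics/s7.png

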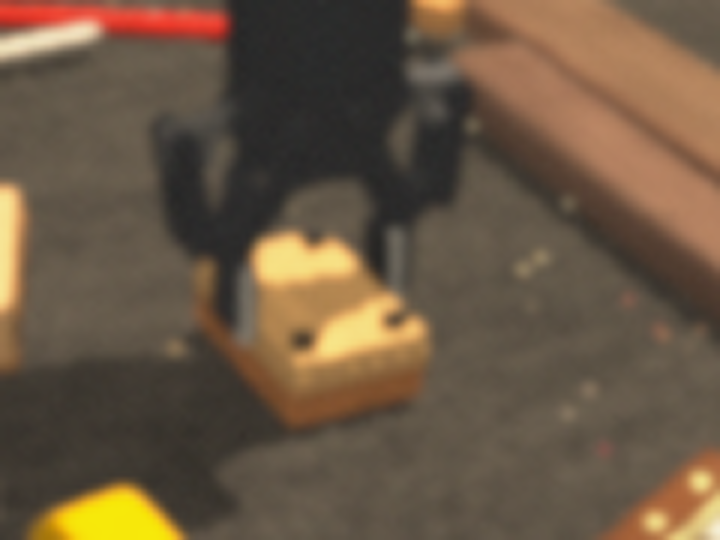

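{"api": "apply_moves", "payload": {
  "moves": [
    {"jaw":0.4,"offset":[0,0,-2],"rot":[0,0,0]},
    {"jaw":0.4,"offset":[0,0,-3],"rot":[0,0,0]},
    {"jaw":0.4,"offset":[0,0,-4],"rot":[0,0,0]},
    {"jaw":0.4,"offset":[0,0,-6],"rot":[0,0,0]},
    {"jaw":0.4,"offset":[0,0,0],"rot":[0,0,0]}
  ]
}}

```text
time_s: 36.1
eef_pos: [0.5157, 0.1575, 0.0341]
eef_rot: [0.001, 0.606, 0.796, 0.001]
wrist_force: [0.8, -0.8, -1.4]
opening: 0.709
grasp_force: 65.0
```

Run:
```python
from flip import *
o,p,r=cur(); print(o["time_s"],p,o["wrist_force"])
im,d=ctrl.camera("side")
for t in ("empty_tray_mid","full_tray_mid","knob_1_c"):
    for x in ctrl.outline_of("side",t):
        q=pts("side",d,x["region"]); m=np.median(q,0)
        if np.hypot(m[0]-.515,m[1]-.15)<.08: print(t,x["score"],m,np.percentile(q[:,2],[2,98]))
plan([.52,.305,.085],Rt(105.5),6,[p[0],p[1],.085],r)
```

```text
36.1 [0.516 0.157 0.034] [ 0.794 -0.803 -1.381]
empty_tray_mid 0.7 [0.502 0.122 0.017] [0.004 0.039]
full_tray_mid 0.82 [0.516 0.136 0.05 ] [0.035 0.054]
[23.5, 7.2, -0.0] [0.0, 0.0, -0.0]
[23.5, 7.2, -0.0] [0.0, 0.0, -0.0]
[23.5, 7.3, -0.0] [0.0, 0.0, -0.0]
[23.5, 7.3, -0.0] [0.0, 0.0, -0.0]
[23.5, 7.3, -0.0] [0.0, 0.0, -0.0]
[23.5, 7.3, -0.0] [0.0, 0.0, -0.0]
```

{"api": "apply_moves", "payload": {
  "moves": [
    {"jaw":0.4,"offset":[0,0,-15],"rot":[0,0,0]},
    {"jaw":0.4,"offset":[0,0,-25],"rot":[0,0,0]},
    {"jaw":0.4,"offset":[15,5,-10],"rot":[0,0,0]},
    {"jaw":0.4,"offset":[25,7.5,0],"rot":[0,0,0]},
    {"jaw":0.4,"offset":[25,7.5,0],"rot":[0,0,0]}
  ]
}}

```text
time_s: 36.92
eef_pos: [0.5171, 0.2269, 0.084]
eef_rot: [0.001, 0.606, 0.796, 0.001]
wrist_force: [0.3, -1.0, -0.8]
opening: 0.707
grasp_force: 65.3
```

{"api": "apply_moves", "payload": {
  "moves": [
    {"jaw":0.4,"offset":[25,7.5,0],"rot":[0,0,0]},
    {"jaw":0.4,"offset":[25,7.5,0],"rot":[0,0,0]},
    {"jaw":0.4,"offset":[25,8,0],"rot":[0,0,0]},
    {"jaw":0.4,"offset":[0,0,20],"rot":[0,0,0]},
    {"jaw":0.4,"offset":[0,0,20],"rot":[0,0,0]}
  ]
}}

```text
time_s: 37.55
eef_pos: [0.5184, 0.3037, 0.0418]
eef_rot: [0.0, 0.605, 0.796, -0.0]
wrist_force: [0.6, -0.6, -1.2]
opening: 0.703
grasp_force: 65.3
```

{"api": "apply_moves", "payload": {
  "moves": [
    {"jaw":0.4,"offset":[0,0,20],"rot":[0,0,0]},
    {"jaw":0.4,"offset":[0,0,10],"rot":[0,0,0]},
    {"jaw":0.4,"offset":[0,0,8],"rot":[0,0,0]},
    {"jaw":0.4,"offset":[0,0,2],"rot":[0,0,0]},
    {"jaw":0.4,"offset":[0,0,0],"rot":[0,0,0]}
  ]
}}

```text
time_s: 38.17
eef_pos: [0.5197, 0.3039, 0.0038]
eef_rot: [0.001, 0.606, 0.796, 0.001]
wrist_force: [0.8, -0.6, -1.1]
opening: 0.708
grasp_force: 65.2
```

Run:
```python
from flip import *
o,p,r=cur(); print(o["time_s"],p,o["wrist_force"])
im,d=ctrl.camera("top")
cv2.imwrite("pics/t8.png",cv2.resize(im[160:270,270:400,::-1],None,fx=5,fy=5,interpolation=cv2.INTER_CUBIC))
```

```text
38.175 [0.52  0.304 0.004] [ 0.831 -0.611 -1.087]
```

{"api": "apply_moves", "payload": {
  "moves": [
    {"jaw":0.4,"offset":[0,0,1.5],"rot":[0,0,0]},
    {"jaw":0.4,"offset":[0,0,1],"rot":[0,0,0]},
    {"jaw":0.4,"offset":[0,0,1],"rot":[0,0,0]},
    {"jaw":0.4,"offset":[0,0,0.5],"rot":[0,0,0]},
    {"jaw":0.4,"offset":[0,0,0],"rot":[0,0,0]}
  ]
}}

```text
time_s: 38.85
eef_pos: [0.5194, 0.3039, -0.0]
eef_rot: [0.001, 0.606, 0.796, 0.0]
wrist_force: [-2.0, -1.7, 4.6]
opening: 0.709
grasp_force: 65.9
```

View pics/t8.png

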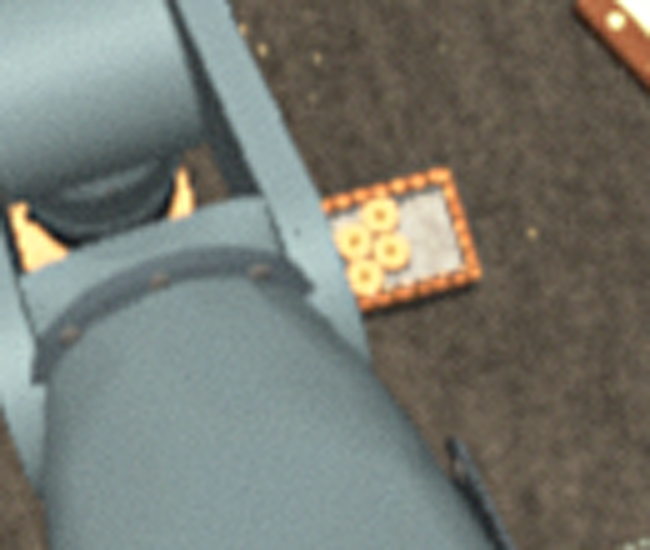

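Four knobs are visible back side up in the brown tray, around crop px (370,245), with the rest hidden behind the arm. The pale tray touches the bench with the expected contact force. I'll release it, rise and clear the view.

{"api": "apply_moves", "payload": {
  "moves": [
    {"jaw":0.85,"offset":[0,0,0],"rot":[0,0,0]},
    {"jaw":1,"offset":[0,0,0],"rot":[0,0,0]},
    {"jaw":1,"offset":[0,0,-5],"rot":[0,0,0]},
    {"jaw":1,"offset":[0,0,-30],"rot":[0,0,0]},
    {"jaw":1,"offset":[0,0,-50],"rot":[0,0,0]}
  ]
}}

```text
time_s: 39.48
eef_pos: [0.5176, 0.3032, 0.0835]
eef_rot: [-0.001, 0.606, 0.796, -0.002]
wrist_force: [0.1, 0.6, 0.2]
opening: 0.998
grasp_force: 0.0
```

{"api": "apply_moves", "payload": {
  "moves": [
    {"jaw":1,"offset":[40,0,-50],"rot":[0,0,0]},
    {"jaw":1,"offset":[60,0,-10],"rot":[0,0,0]},
    {"jaw":1,"offset":[60,0,0],"rot":[0,0,0]},
    {"jaw":1,"offset":[60,0,0],"rot":[0,0,0]},
    {"jaw":1,"offset":[20,0,0],"rot":[0,0,0]}
  ]
}}

```text
time_s: 40.1
eef_pos: [0.4536, 0.5374, 0.1432]
eef_rot: [0.0, 0.604, 0.797, 0.001]
wrist_force: [0.2, 0.5, -0.2]
opening: 0.996
grasp_force: 0.0
```

Run:
```python
from flip import *
o,p,r=cur(); print(o["time_s"],p,o["wrist_force"])
for c in ("top","side"):
  im,d=ctrl.camera(c)
  for t in ("empty_tray_mid","full_tray_mid","knob_1_c","try_square","sanding_block","marking_gauge","tape_measure","pencil"):
    for x in ctrl.outline_of(c,t):
        if x["score"]<.4: continue
        q=pts(c,d,x["region"]); print(c,t,round(x["score"],2),np.round(x["position"]),np.median(q,0),np.percentile(q[:,2],[3,97]))
  if c=="top": cv2.imwrite("pics/t9.png",cv2.resize(im[160:290,240:430,::-1],None,fx=4.2,fy=4.2,interpolation=cv2.INTER_CUBIC))
```

```text
40.1 [0.454 0.537 0.143] [ 0.222  0.507 -0.168]
top empty_tray_mid 0.6 [346. 208.] [0.517 0.147 0.015] [0.001 0.026]
top full_tray_mid 0.67 [291. 206.] [0.518 0.304 0.016] [0.012 0.021]
top knob_1_c 0.53 [334. 214.] [0.495 0.187 0.021] [0.016 0.025]
top try_square 0.59 [412. 152.] [ 0.68  -0.026  0.008] [0.   0.02]
top sanding_block 0.64 [324. 267.] [0.366 0.228 0.033] [0.024 0.037]
top marking_gauge 0.63 [334. 216.] [0.495 0.187 0.022] [0.017 0.025]
top marking_gauge 0.6 [205. 177.] [0.597 0.54  0.031] [0.017 0.044]
top tape_measure 0.86 [419. 249.] [ 0.406 -0.018  0.059] [0.013 0.067]
top pencil 0.45 [215. 209.] [0.51  0.514 0.008] [0.001 0.012]
side empty_tray_mid 0.64 [341. 230.] [0.51  0.137 0.017] [0.006 0.026]
side full_tray_mid 0.78 [331. 201.] [0.514 0.292 0.016] [0.001 0.02 ]
side full_tray_mid 0.57 [257. 171.] [0.308 0.536 0.011] [0.007 0.016]
side try_square 0.66 [431. 267.] [ 0.683 -0.032  0.006] [0.    0.018]
side sanding_block 0.83 [278. 215.] [0.363 0.198 0.033] [0.005 0.035]
side marking_gauge 0.97 [339. 167.] [0.587 0.539 0.028] [0.007 0.042]
side tape_measure 0.93 [305. 270.] [ 0.403 -0.043  0.047] [0.009 0.065]
side pencil 0.71 [308. 173.] [0.478 0.521 0.008] [0.001 0.01 ]
```

View pics/t9.png

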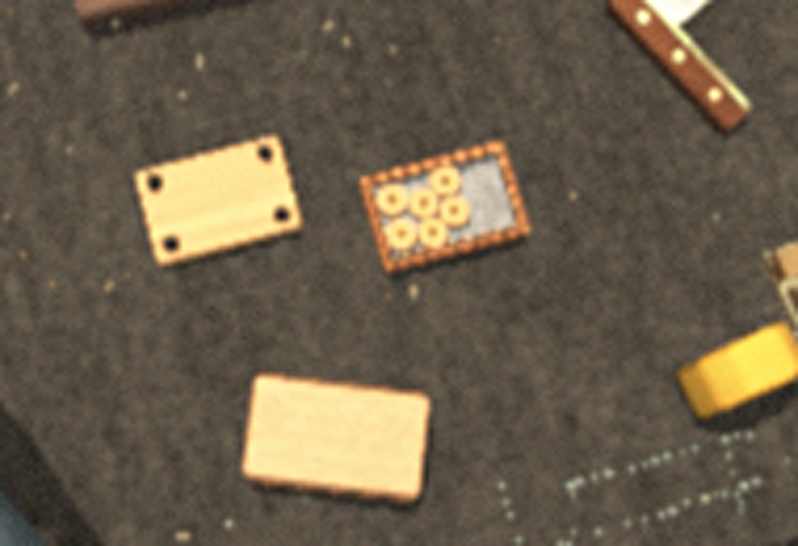

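All six knobs lie back side up in the brown tray, at crop px (392,200), (425,203), (446,181), (454,210), (400,235) and (432,234). The pale tray lies flat beside it at (218,200), and the tools have not moved.

```bash
python3 -c "
from bench import ctrl
print(ctrl.hand_in())"
```

```text
the job is handed in; nothing more can be done
None
```

The job is done and handed in at about 40 s of the 72 s: all six knobs lie back side up in the brown tray, the emptied pale tray lies flat, mouth down, on the bench beside it, and the tools are where they were.

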